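Lower a round-bottomed flask into a heating well and lock it down

TASK

Swing the hold-down arm clear of the heating well's mouth, then let the larger of the two round-bottomed glass flasks gently down into the deep well until it rests on the seat inside, and let go of it there. Then swing the arm fully back so that its slot encloses the flask's neck. The glass must not be dropped or pressed hard, and the other things must be left alone.

Things in the scene. Friction and masses are not known exactly. Their poses are not given: they have to be found in the camera images.
- flask: The larger amber glass round-bottomed flask, 175 mm tall, 0.15 to 0.3 kg. Ball 68 mm in diameter; straight neck, 24 mm in diameter, from 64 to 169 mm above the flask's bottom; lip 29 mm in diameter above that. Origin: lowest point of the ball; z runs up the neck. Starts upright in a fixed cork ring (72 mm in diameter, 28 mm high), its bottom 20 mm above the table. Breaks if it falls 5 mm or goes over 0.2 m/s in the well.
- small_flask: Bystander: the smaller amber flask, 150 mm tall, ball 52 mm in diameter, same neck, upright in a like cork ring. Origin: lowest point of the ball. The two flasks may start in either ring.
- block: White heating block fixed to the table, 180 mm (its x) by 170 mm (its y), top face 135 mm above the table. Origin: centre of its underside; display panel on its -x face. A deep round well opens in its top and a steel hold-down arm turns on it. More than 12 N between the flask and the block, its seat or its arm breaks the glass.
- well (a point): Centre of the well's mouth, in the block's top face. The mouth is 80 mm in diameter, in a collar 3 mm high. Deep inside, a rubber ring seat (hole 40 mm in diameter) carries the flask's ball. The seat was left at an unknown height: the flask's bottom comes to rest somewhere from 34 to 66 mm above the table. The seat gives about 0.4 mm per newton.
- pivot (a point): The upright axis of the hold-down arm, in the block's top face, 95 mm from the well's centre in the block's +x direction.
- hold_arm (a joint): Angle of the hold-down arm about the pivot. 0: fully back at its stop, lying towards the block's -x, slot centred on the well. Grows as it swings clear towards the block's +y (clockwise from above), up to 1.7 rad. Stays where left; under 2 N at the post moves it. Arm 8 mm thick, underside 140 mm above the table; slot 34 mm wide, open in the closing direction. Starts at 0 to 0.4, barring the well.
- push_post (a point): Centre of the top of the upright black post near the arm's free end, by which the arm is pushed or pinched: 16 mm in diameter, 60 mm tall, top 208 mm above the table. With the arm fully back it lies from the pivot 138 mm towards the block's -x and 27 mm towards its +y.
- jar: Bystander: closed amber jar, 68 mm in diameter, 120 mm tall. Origin: centre of its underside.
- beaker: Bystander: open white porcelain beaker, 72 mm in diameter, 90 mm tall. Origin: centre of its underside.
Things that resemble listed ones, but are neither listed nor needed, are in the scene too. What is shaped like the flask but purple is not meant.

How it is judged:
By the outcome, as a careful person would: the job done as asked, in the order asked, and still so for the second after the job is handed in, with the robot touching nothing.
It also fails if it takes over 72 s, if anything falls off the work surface, if the arm or the gripper's body presses on something with over 40 N, if the wrist force passes 120 N, or if a joint passes its speed limit or range.

ROBOT

A 7-joint arm with a two-finger parallel gripper is mounted at the origin on the work surface. World frame = base frame: x ahead of the robot, y to its left, z up, the work surface at z = 0. Lengths are in m, angles in rad, forces in N, time in s.
With the tool pointing down it reaches from about 0.4 to 0.85 m from the base axis. Payload 4.5 kg.
Tool frame: the origin (TCP) lies midway between the tips of the shut fingers; the grasp point (between the pads) lies 19 mm behind it; z points along the fingers, y is the direction in which the jaws open and shut (so a half turn about z gives the same grasp; the last joint's range is limited). The gripper opens to 88 mm and grips with 3 to 60 N. Pads are 18 mm wide; open, the fingers measure 123 mm over their backs; the gripper's body (75 mm by 187 mm) begins 45 mm behind the grasp point.
Start: joints at [-1.1, 0.689, -0.195, 1.565, 0.157, 0.902, -0.215], TCP at [0.264, 0.566, 0.205] pointing down, gripper open.
Joint ranges: [-3.01, 3.01], [-0.46, 2.08], [-1.47, 1.51], [0.13, 2.56], [-1, 4.14], [0.04, 2.09], [-2.66, 2.66]. Speed limits (rad/s): [2.57, 2.57, 3.14, 3.14, 3.14, 3.14, 3.14].

INTERFACE

Orientations are given as a unit quaternion [x, y, z, w].
In Python, from plant import r, viewer gives the robot as it stands.
- The arm moves only by the tool play_rows, never from a script. Its argument "commands" is a list of rows, each an object with "delta_rot": the turn, a rotation vector about the tool's x, y, z normalised to -1 to 1, where 1 is pi rad, a list of three; "travel": the shift along the tool's x, y, z normalised to -1 to 1, where 1 is 15 cm, a list of three; "gripper": the opening, from -1 (shut) to 1 (fully open). In form: [{"delta_rot": [wx, wy, wz], "travel": [x, y, z], "gripper": gripper}, ...]. A call has 1 to 12 rows; each row is the pose to reach, as a shift and turn from the pose commanded when the call began, along the tool's axes at that moment, turning the shorter way round; what a row does not reach only later rows make up. A row lasts 1/8 s, in which the tool goes at most 62.5 mm and 10.7 degrees, less where a joint would pass 70% of its speed; a pose out of reach is approached as far as the arm can. A call with a number of a shift or a turn outside -1 to 1 is refused whole. A call with a gripper value outside its range is refused whole. The fingers move at their own pace and stop on an object; "force" is the grip in N (left out, the last holds). Time passes only in rows, so rows that repeat a pose let the fingers close. It gives the time, the measured TCP pose, the force and the opening at its end, in the units of the state.
- r.get_state(): the state, without advancing time (a new reading comes with each control period).
- viewer.snapshot(name): name is "scene" or "top"; returns a dict with "color" (400x640x3 uint8, red, green, blue), "z_map" (400x640 float32, m along the optical axis (not along the pixel's ray), 0 where there is no reading), "fx", "fy", "cx", "cy" (pixels), "distortion" ([k1, k2, p1, p2, k3] as OpenCV has them; the pictures are not rectified), "origin" and "attitude" of the camera in the world. Camera axes: x right, y up, looking along -z (the intrinsics and any distortion apply to the point x, -y, -z); pixel columns grow to the right and rows downward; lengths in m; the calibration is good to about 2 mm. A picture is of the moment at which its call begins.
- r.finish_job(): hands the job in, once; it reports no verdict.
Trained networks look in the newest picture that a camera, given by its name, has taken for a name from the list of things; names that differ only in an ending like _2 or _b are one class to them, and where a whole thing is asked for, a point or a joint stands for the part that bears it (a point fixed in the world has none). Each returns a list of dicts, best first, with "conf" (0 to 1); they miss things now and then, are a little off and sometimes report something else, mostly with a low value. They report only what shows in the picture. A call takes as long as a camera call. They do not tell look-alikes from the thing itself.
- viewer.outline_of(camera, label): "pixels" (400x640 bool, what is visible of it) and "at" ([column, row] in pixels, amid what is visible of it).
- viewer.pinpoint(camera, label): "at" ([column, row] in pixels: a listed point, or the origin of a listed thing).
The state is a dict: "clock": time; "q": joint angles; "qd": joint speeds; "joint_torque": joint torques, N m; "tool_pos": TCP position; "eef_rot": TCP orientation; "contact_force": force on the tool from outside, world axes, zero at the start; "moment": the same for the moment, N m; "opening": opening from 0.0 (shut) to 1.0 (fully open).
Only numpy, scipy, OpenCV 4.12 (cv2) and the standard library are available. Lean on these libraries where they do the work, as an engineer would, in place of code of your own. Each camera call takes 0.05 s, during which the arm holds its last target. There are 200 camera calls.

## Working session

There is one attempt and no reset: what is moved stays moved. The work goes in short steps, Python scripts to look and compute and a tool call to move; the robot and the scene stay as the last step left them, time stands still between calls to the robot, and variables do not carry over. Pictures are saved under pics/ and viewed, about 8 in all and at most 12, crops included, and the job is handed in when it is done.

Besides the shell and the picture viewer there is one more tool, called after "Emit:" as name(argument=value, ...) on one line, values as JSON. play_rows: Moves the arm, as the interface text tells. Its arguments: {"type":"object","properties":{"commands":{"type":"array","items":{"type":"object","properties":{"delta_rot":{"type":"array","items":{"type":"number","minimum":-1,"maximum":1}},"travel":{"type":"array","items":{"type":"number","minimum":-1,"maximum":1}},"gripper":{"type":"number"}}}},"force":{"type":"number"}},"required":["commands"]}

```bash
ls; mkdir -p pics; cat > h.py <<'E'
import numpy as np, cv2
from scipy.spatial.transform import Rotation as R
from plant import r, viewer
def rot(a):
    a=np.array(a,float); return a if a.shape==(3,3) else R.from_quat(a).as_matrix()
def ray(s,uv):
    K=np.array([[s['fx'],0,s['cx']],[0,s['fy'],s['cy']],[0,0,1]])
    p=cv2.undistortPoints(np.array(uv,float).reshape(-1,1,2),K,np.array(s['distortion'],float)).reshape(-1,2)
    d=np.c_[p[:,0],-p[:,1],-np.ones(len(p))]
    return d@rot(s['attitude']).T
def at_z(s,uv,z):
    d=ray(s,uv); o=np.array(s['origin']); return o+d*((z-o[2])/d[:,2])[:,None]
def cloud(s,mask):
    v,u=np.nonzero(mask&(s['z_map']>0)); return np.array(s['origin'])+ray(s,np.c_[u,v])*s['z_map'][v,u][:,None]
def save(n,im,sc=1):
    cv2.imwrite('pics/'+n+'.png',cv2.resize(im[:,:,::-1],None,fx=sc,fy=sc,interpolation=cv2.INTER_CUBIC))
E
cat > a.py <<'E'
from h import *
np.set_printoptions(precision=4,suppress=True)
print(r.get_state())
for c in('scene','top'):
    s=viewer.snapshot(c); save(c+'0',s['color'])
    print(c,s['origin'],s['attitude'],s['fx'],s['distortion'])
    for l in('flask','small_flask','block','jar','beaker','hold_arm'):
        for d in viewer.outline_of(c,l):
            P=cloud(s,d['pixels']); print(l,round(d['conf'],2),np.round(d['at']),len(P),*( [np.percentile(P,[3,50,97],axis=0).round(3).tolist()] if len(P) else []))
    for l,z in(('flask',.02),('small_flask',.02),('well',.135),('pivot',.135),('push_post',.208),('block',0)):
        for d in viewer.pinpoint(c,l): print('pt',l,round(d['conf'],2),np.round(d['at'],1),at_z(s,d['at'],z)[0])
E
python3 a.py
```

```text
pics
{'clock': 0.0, 'q': array([-1.1002,  0.69  , -0.1945,  1.5663,  0.1573,  0.9025, -0.2151]), 'qd': array([ 0.0002,  0.0021, -0.0007,  0.0012,  0.0018,  0.0004, -0.0012]), 'joint_torque': array([  0.0004, -52.758 ,  -1.2667, -15.3432,  -0.0526,   0.0066,
         0.0002]), 'tool_pos': array([0.2642, 0.5657, 0.2046]), 'eef_rot': array([ 0.2166,  0.9763, -0.0009, -0.0001]), 'contact_force': array([-0.5127,  0.0065, -0.7111]), 'moment': array([-0.0132, -0.0508,  0.0088]), 'opening': 1.0001109282180256}
scene [ 1.1569 -0.3139  0.7928] [0.2943 0.1879 0.5237 0.7771] 446.2701784872117 [-0.0788  0.      0.      0.      0.    ]
flask 0.96 [295. 150.] 711 [[0.417, -0.078, 0.024], [0.437, -0.066, 0.094], [0.458, -0.043, 0.174]]
flask 0.77 [290. 200.] 1225 [[0.549, -0.155, 0.045], [0.573, -0.13, 0.082], [0.594, -0.1, 0.195]]
small_flask 0.59 [195. 224.] 878 [[0.535, -0.34, 0.036], [0.554, -0.321, 0.08], [0.568, -0.301, 0.166]]
small_flask 0.55 [398. 165.] 8017 [[0.455, 0.044, 0.01], [0.589, 0.122, 0.127], [0.64, 0.212, 0.148]]
block 0.64 [398. 168.] 8026 [[0.455, 0.044, 0.01], [0.588, 0.121, 
[... 1329 characters left out ...]
0.049], [0.791, -0.128, 0.092]]
beaker 0.34 [243. 239.] 6660 [[0.443, 0.05, 0.02], [0.533, 0.14, 0.135], [0.619, 0.222, 0.151]]
hold_arm 0.9 [225. 231.] 962 [[0.481, 0.117, 0.142], [0.545, 0.169, 0.148], [0.617, 0.204, 0.207]]
hold_arm 0.6 [441. 231.] 423 [[0.522, -0.336, 0.049], [0.54, -0.314, 0.068], [0.562, -0.3, 0.168]]
pt flask 0.91 [354.6 226.7] [ 0.5646 -0.1257  0.02  ]
pt flask 0.63 [330.4 285.5] [ 0.422  -0.0616  0.02  ]
pt small_flask 0.59 [433.  229.7] [ 0.5522 -0.32    0.02  ]
pt well 0.67 [234.4 247.2] [0.5131 0.1496 0.135 ]
pt pivot 0.84 [243.6 208.9] [0.5989 0.1296 0.135 ]
pt push_post 0.64 [202.1 257.6] [0.4881 0.2005 0.208 ]
pt block 0.67 [250.9 241.8] [0.5354 0.1365 0.    ]
```

View pics/scene0.png

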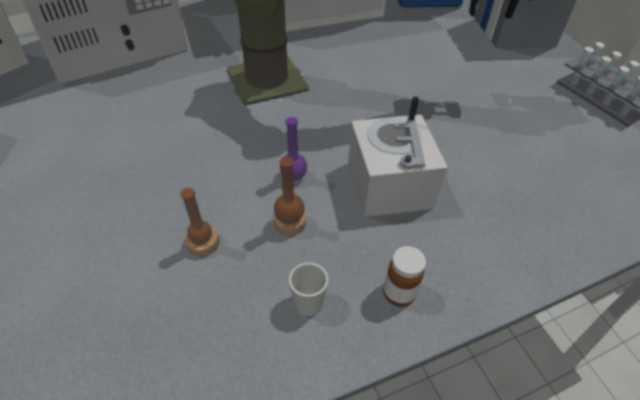

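View pics/top0.png

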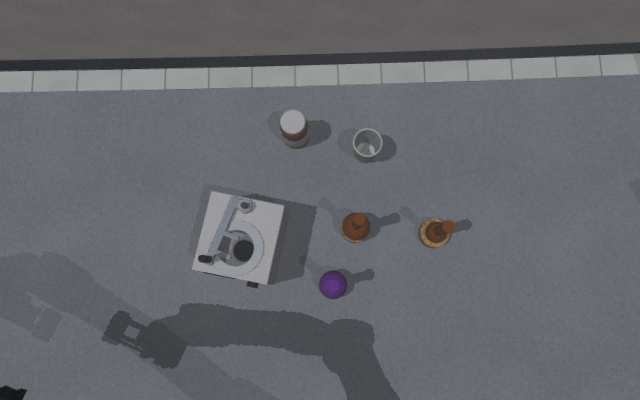

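The larger amber flask is at about (289,205) in scene and (356,226) in top, with its lip at z≈0.195. The smaller amber one is at (200,235) and (437,231), lip at 0.17, and the purple one at (294,155) is not meant. I'll confirm this in a crop and measure the block and necks.

```bash
cat > b.py <<'E'
from h import *
from scipy.optimize import least_squares
np.set_printoptions(precision=4,suppress=True)
for c in('scene','top'):
    s=viewer.snapshot(c)
    if c=='scene': save('crop1',s['color'][90:270,160:460],2.6)
    P=cloud(s,np.ones((400,640),bool))
    for n,x,y,t in(('big',.563,-.126,.195),('small',.548,-.322,.17)):
        for z0,z1,rad in((.1,t-.012,.012),(t-.006,t+.004,0)):
            m=(np.hypot(P[:,0]-x,P[:,1]-y)<.03)&(P[:,2]>z0)&(P[:,2]<z1)
            Q=P[m]; 
            if len(Q)<5: continue
            if rad: f=least_squares(lambda p:np.hypot(Q[:,0]-p[0],Q[:,1]-p[1])-rad,[x,y],loss='soft_l1',f_scale=.002); print(c,n,'neck',len(Q),f.x,Q[:,2].max())
            else: print(c,n,'lip',len(Q),Q.mean(0),Q[:,2].max())
    m=(np.hypot(P[:,0]-.535,P[:,1]-.137)<.15)&(abs(P[:,2]-.135)<.0025); Q=P[m]
    print(c,'block',len(Q),cv2.minAreaRect((Q[:,:2]*1000).astype(np.float32)),Q[:,2].mean())
    m=(np.hypot(P[:,0]-.487,P[:,1]-.203)<.03)&(P[:,2]>.16)&(P[:,2]<.215); Q=P[m]
    print(c,'post',len(Q),Q.mean(0) if len(Q) else'', Q[Q[:,2]>.203].mean(0), Q[:,2].max())
E
python3 b.py
```

```text
scene big neck 332 [ 0.5616 -0.126 ] 0.18287413888600723
scene big lip 137 [ 0.5639 -0.1268  0.1942] 0.19719434033035688
scene small neck 239 [ 0.5432 -0.3216] 0.15783344697836177
scene small lip 88 [ 0.546  -0.3215  0.1654] 0.16809426907096148
scene block 2274 ((537.5223388671875, 140.05618286132812), (172.47207641601562, 184.13729858398438), 77.0567398071289) 0.13444363386417324
scene post 143 [0.4918 0.2    0.1867] [0.4895 0.2017 0.2062] 0.20914843762000346
top big neck 37 [ 0.5615 -0.1257] 0.17364485861338075
top big lip 141 [ 0.5613 -0.1257  0.1951] 0.19864686797762587
top small neck 59 [ 0.544  -0.3219] 0.1520344132040785
top small lip 110 [ 0.5443 -0.3205  0.1666] 0.17109440651597363
top block 2940 ((535.914306640625, 141.48599243164062), (170.23582458496094, 179.5653533935547), 77.01095581054688) 0.13519807397544528
top post 86 [0.4863 0.1997 0.1965] [0.487 0.202 0.208] 0.21133112978157687
```

View pics/crop1.png

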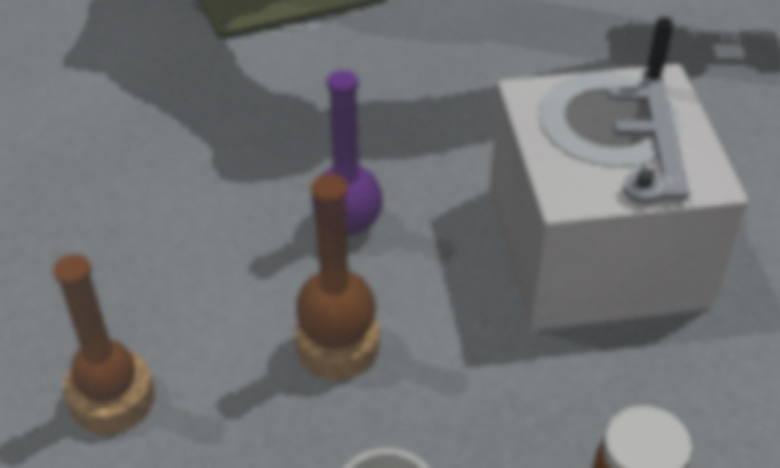

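The crop confirms the choice. The larger amber flask is the centre one, crop (335,280), standing in front of the purple one. The smaller one is at crop (100,340). The hold-down arm's two prongs bar the well, with the black post at crop (660,45). I'll move toward the post now.

Emit:
play_rows(commands=[{"delta_rot": [0,0,0],"travel": [-0.3,-0.2,-0.3],"gripper": 0.2},{"delta_rot": [0,0,0],"travel": [-0.6,-0.4,-0.3],"gripper": 0.2},{"delta_rot": [0,0,0],"travel": [-0.9,-0.6,-0.35],"gripper": 0.2},{"delta_rot": [0,0,0],"travel": [-0.9,-0.6,-0.35],"gripper": 0.2}])

```text
clock: 1.9
tool_pos: [0.3526, 0.4231, 0.2586]
eef_rot: [0.221, 0.975, -0.001, 0.002]
contact_force: [-0.7, 0.4, -0.4]
opening: 0.603
```

Emit:
play_rows(commands=[{"delta_rot": [0,0,0],"travel": [-0.35,-0.25,0],"gripper": 0.2},{"delta_rot": [0,0,0],"travel": [-0.7,-0.45,0],"gripper": 0.2},{"delta_rot": [0,0,0],"travel": [-0.9,-0.6,0],"gripper": 0.2},{"delta_rot": [0,0,0],"travel": [-0.9,-0.6,0],"gripper": 0.2}])

```text
clock: 2.4
tool_pos: [0.4344, 0.2867, 0.2578]
eef_rot: [0.219, 0.976, -0.001, 0.0]
contact_force: [0.7, 1.2, 0.4]
opening: 0.599
```

```bash
cat > mv.py <<'E'
from h import *
# rows for world targets (x,y,z,yaw_deg of tool y | None) from the current pose
def rows(targets):
    st=r.get_state(); p=st['tool_pos']; Rm=R.from_quat(st['eef_rot']); M=Rm.as_matrix()
    print('tcp',p.round(4),'yaw_y',np.degrees(np.arctan2(M[1,1],M[0,1])).round(2),'tilt z',M[:,2].round(4),'f',st['contact_force'].round(2),'open',round(st['opening'],3),'t',round(st['clock'],2))
    for x,y,z,w in targets:
        d=M.T@(np.array([x,y,z])-p)/.15
        rv=np.zeros(3)
        if w is not None:
            a=np.radians(w); Y=np.array([np.cos(a),np.sin(a),0]); 
            if Y@M[:,1]<0: Y=-Y
            Z=np.array([0,0,-1.]); T=np.c_[np.cross(Y,Z),Y,Z]
            rv=R.from_matrix(M.T@T).as_rotvec()/np.pi
        print('travel',d.round(3).tolist(),'rot',rv.round(4).tolist())
E
python3 - <<'E'
from mv import *
np.set_printoptions(suppress=True)
rows([(.488,.2015,.25,60),(.488,.2015,.186,60)])
E
```

```text
tcp [0.4344 0.2867 0.2578] yaw_y 64.68 tilt z [ 0.0005 -0.0011 -1.    ] f [0.67 1.19 0.4 ] open 0.599 t 2.4
travel [-0.566, -0.361, 0.053] rot [-0.0003, 0.0003, 0.026]
travel [-0.566, -0.36, 0.479] rot [-0.0003, 0.0003, 0.026]
```

Emit:
play_rows(commands=[{"delta_rot": [0,0,0.026],"travel": [-0.3,-0.18,0.05],"gripper": 0.2},{"delta_rot": [0,0,0.026],"travel": [-0.566,-0.361,0.05],"gripper": 0.2},{"delta_rot": [0,0,0.026],"travel": [-0.566,-0.361,0.05],"gripper": 0.2},{"delta_rot": [0,0,0.026],"travel": [-0.566,-0.361,0.25],"gripper": 0.2},{"delta_rot": [0,0,0.026],"travel": [-0.566,-0.361,0.48],"gripper": 0.2},{"delta_rot": [0,0,0.026],"travel": [-0.566,-0.361,0.48],"gripper": 0.2}])

```text
clock: 3.15
tool_pos: [0.4842, 0.2061, 0.1842]
eef_rot: [0.254, 0.967, -0.001, -0.002]
contact_force: [0.7, -0.7, 0.1]
opening: 0.602
```

Emit:
play_rows(commands=[{"delta_rot": [0,0,0],"travel": [0,0,0],"gripper": -0.7},{"delta_rot": [0,0,0],"travel": [0,0,0],"gripper": -0.7},{"delta_rot": [0,0,0],"travel": [0,0,0],"gripper": -0.7},{"delta_rot": [0,0,0],"travel": [0,0,0],"gripper": -0.7}], force=5)

```text
clock: 3.65
tool_pos: [0.4872, 0.2041, 0.1864]
eef_rot: [0.256, 0.967, 0.0, 0.0]
contact_force: [-1.0, -0.2, -0.3]
opening: 0.171
```

```bash
python3 - <<'E'
from mv import *
np.set_printoptions(suppress=True)
for c in('scene','top'):
    s=viewer.snapshot(c); 
    if c=='scene': save('pinch',s['color'][60:240,320:520],3)
    P=cloud(s,np.ones((400,640),bool))
    m=(np.hypot(P[:,0]-.514,P[:,1]-.15)<.075)&(P[:,2]>.1366)&(P[:,2]<.1395);Q=P[m]
    print(c,len(Q),Q.mean(0),cv2.minEnclosingCircle((Q[:,:2]*1000).astype(np.float32)))
pv=np.array([.606,.129]); th0=np.arctan2(.2015-.129,.488-.606)
T=[]
for d in np.arange(0,1.46,.15):
    t=th0-d; T.append((pv[0]+.1385*np.cos(t),pv[1]+.1385*np.sin(t),.186,60-np.degrees(d)))
rows(T)
E
```

```text
scene 297 [0.51229963 0.13538277 0.13739646] ((518.7354736328125, 151.1732635498047), 69.29777526855469)
top 631 [0.5173425  0.12910547 0.13797863] ((514.5045776367188, 150.26788330078125), 74.62968444824219)
tcp [0.4871 0.204  0.1862] yaw_y 60.28 tilt z [ 0.0004  0.0003 -1.    ] f [-0.45 -0.8  -0.44] open 0.151 t 3.75
travel [-0.014, -0.012, 0.001] rot [0.0001, 0.0001, 0.0016]
travel [-0.029, 0.126, 0.001] rot [0.0001, 0.0001, 0.0493]
travel [-0.064, 0.26, 0.001] rot [0.0002, 0.0001, 0.0971]
travel [-0.119, 0.387, 0.001] rot [0.0002, 0.0, 0.1448]
travel [-0.192, 0.504, 0.001] rot [0.0002, 0.0, 0.1925]
travel [-0.282, 0.609, 0.002] rot [0.0002, 0.0, 0.2403]
travel [-0.386, 0.7, 0.002] rot [0.0002, 0.0, 0.288]
travel [-0.503, 0.774, 0.002] rot [0.0002, -0.0, 0.3358]
travel [-0.63, 0.83, 0.002] rot [0.0002, -0.0, 0.3835]
travel [-0.764, 0.866, 0.002] rot [0.0002, -0.0, 0.4313]
```

View pics/pinch.png

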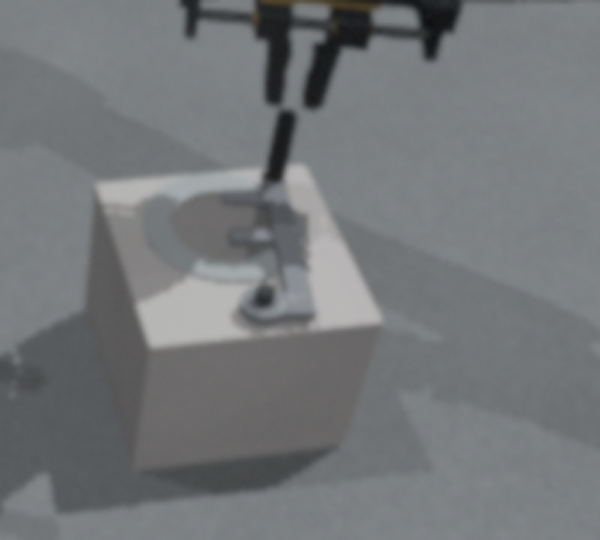

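The picture shows the fingertips at about (290,105) in the crop, ending just above or behind the post's top. The opening of 13 mm means the post isn't between them. I'll check with depth.

```bash
python3 - <<'E'
from mv import *
np.set_printoptions(suppress=True,precision=4)
for c in('scene','top'):
    s=viewer.snapshot(c)
    P=cloud(s,np.ones((400,640),bool))
    for lo,hi in((.15,.165),(.165,.18),(.18,.195),(.195,.21),(.21,.225),(.225,.24),(.24,.26)):
        Q=P[(np.hypot(P[:,0]-.487,P[:,1]-.203)<.06)&(P[:,2]>lo)&(P[:,2]<hi)]
        if len(Q): print(c,lo,len(Q),Q.mean(0),Q.min(0),Q.max(0))
print(viewer.pinpoint('scene','push_post'))
save('scene2',s['color'][190:330,120:300],3)
rows([])
E
```

```text
scene 0.15 35 [0.4925 0.1989 0.1577] [0.4819 0.1945 0.1508] [0.4972 0.2087 0.1649]
scene 0.165 39 [0.4926 0.1994 0.1719] [0.4841 0.1928 0.1652] [0.4972 0.2089 0.1784]
scene 0.18 39 [0.492  0.1996 0.1869] [0.4832 0.1946 0.1801] [0.4961 0.209  0.1943]
scene 0.195 53 [0.4906 0.201  0.2031] [0.4821 0.1942 0.1956] [0.4971 0.2117 0.2089]
scene 0.21 27 [0.4954 0.2009 0.222 ] [0.4868 0.1833 0.2175] [0.5058 0.2167 0.2249]
scene 0.225 84 [0.4949 0.2004 0.2327] [0.4832 0.182  0.2251] [0.5084 0.2175 0.2398]
scene 0.24 122 [0.4956 0.199  0.2506] [0.469  0.1795 0.2402] [0.5085 0.2186 0.2598]
top 0.15 33 [0.5061 0.1833 0.1519] [0.4768 0.1558 0.15  ] [0.5443 0.2013 0.1632]
[{'at': [390.6, 186.4], 'conf': 0.7}, {'at': [414.5, 99.6], 'conf': 0.56}]
tcp [0.4869 0.204  0.1859] yaw_y 60.29 tilt z [ 0.      0.0001 -1.    ] f [ 0.31  0.55 -0.65] open 0.152 t 3.9
```

View pics/scene2.png

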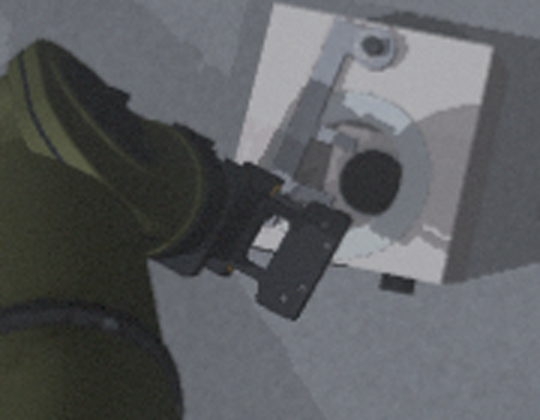

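The depth shows the fingertips ending at z≈0.217, about 30 mm above the reported TCP, while the horizontal position agrees. I'll open a little and lower 28 mm. That is safe even if the reported z is right.

Emit:
play_rows(commands=[{"delta_rot": [0,0,0],"travel": [0,0,0],"gripper": 0},{"delta_rot": [0,0,0],"travel": [0,0,0],"gripper": 0},{"delta_rot": [0,0,0],"travel": [0,0,0],"gripper": 0},{"delta_rot": [0,0,0],"travel": [0,0,0.06],"gripper": 0},{"delta_rot": [0,0,0],"travel": [0,0,0.12],"gripper": 0},{"delta_rot": [0,0,0],"travel": [0,0,0.19],"gripper": 0},{"delta_rot": [0,0,0],"travel": [0,0,0.19],"gripper": 0}])

```text
clock: 4.78
tool_pos: [0.4862, 0.2037, 0.1563]
eef_rot: [0.256, 0.967, -0.001, -0.001]
contact_force: [0.4, 0.1, -0.6]
opening: 0.496
```

Emit:
play_rows(commands=[{"delta_rot": [0,0,0],"travel": [0,0,0.19],"gripper": -0.8},{"delta_rot": [0,0,0],"travel": [0,0,0.19],"gripper": -0.8},{"delta_rot": [0,0,0],"travel": [0,0,0.19],"gripper": -0.8},{"delta_rot": [0,0,0],"travel": [0,0,0.19],"gripper": -0.8}])

```text
clock: 5.28
tool_pos: [0.4872, 0.2042, 0.1295]
eef_rot: [0.256, 0.967, 0.0, 0.0]
contact_force: [-0.2, -0.2, -2.3]
opening: 0.181
```

```bash
python3 - <<'E'
from mv import *
np.set_printoptions(suppress=True,precision=4)
s=viewer.snapshot('scene'); save('pinch2',s['color'][60:240,320:520],3)
rows([])
E
```

```text
tcp [0.4872 0.2042 0.1295] yaw_y 60.29 tilt z [ 0.0009  0.0006 -1.    ] f [-0.23  0.33 -0.78] open 0.178 t 5.33
```

The tips are about 30 mm higher than reported, since there was no contact at a reported 0.1295. The opening of 16 mm shows the post is pinched. Next I compute the swing arc from here.

```bash
python3 - <<'E'
from mv import *
pv=np.array([.607,.129]); p=r.get_state()['tool_pos'];th0=np.arctan2(p[1]-pv[1],p[0]-pv[0]);rr=np.hypot(*(p[:2]-pv));print(rr)
rows([(pv[0]+rr*np.cos(th0-d),pv[1]+rr*np.sin(th0-d),.137,60.29-np.degrees(d)) for d in np.arange(.12,1.45,.12)])
E
```

```text
0.14144280451929642
tcp [0.4872 0.2042 0.1295] yaw_y 60.29 tilt z [ 9.e-04  6.e-04 -1.e+00] f [-0.23  0.33 -0.78] open 0.178 t 5.33
travel [-0.012, 0.113, -0.05] rot [0.0003, 0.0001, 0.0382]
travel [-0.037, 0.223, -0.05] rot [0.0003, 0.0001, 0.0764]
travel [-0.074, 0.329, -0.049] rot [0.0003, 0.0001, 0.1146]
travel [-0.125, 0.431, -0.049] rot [0.0003, 0.0001, 0.1528]
travel [-0.187, 0.525, -0.049] rot [0.0003, 0.0001, 0.191]
travel [-0.26, 0.611, -0.049] rot [0.0003, 0.0, 0.2292]
travel [-0.343, 0.688, -0.049] rot [0.0004, 0.0, 0.2674]
travel [-0.435, 0.755, -0.049] rot [0.0004, -0.0, 0.3056]
travel [-0.533, 0.81, -0.049] rot [0.0004, -0.0, 0.3438]
travel [-0.638, 0.853, -0.049] rot [0.0004, -0.0001, 0.382]
travel [-0.747, 0.883, -0.049] rot [0.0004, -0.0001, 0.4202]
travel [-0.859, 0.899, -0.049] rot [0.0004, -0.0001, 0.4584]
```

View pics/pinch2.png

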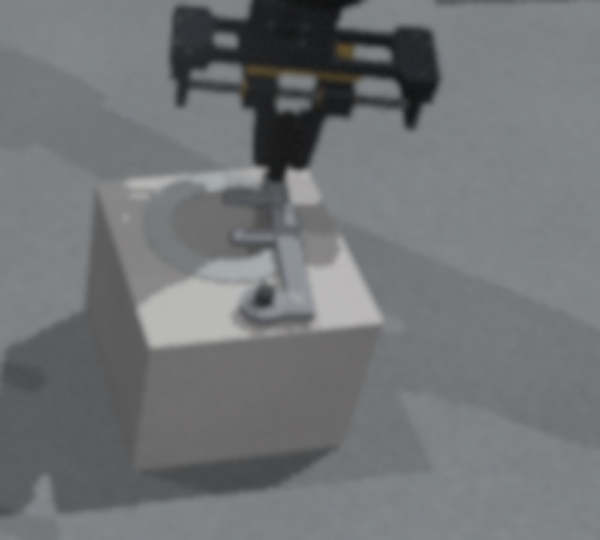

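The picture shows the post gripped between the fingers, tips at about (285,165) in the crop, just above the arm. I'll swing it clear.

Emit:
play_rows(commands=[{"delta_rot": [0,0,0.038],"travel": [-0.012,0.113,-0.02],"gripper": -0.8},{"delta_rot": [0,0,0.076],"travel": [-0.037,0.223,-0.02],"gripper": -0.8},{"delta_rot": [0,0,0.115],"travel": [-0.074,0.329,-0.02],"gripper": -0.8},{"delta_rot": [0,0,0.153],"travel": [-0.125,0.431,-0.02],"gripper": -0.8},{"delta_rot": [0,0,0.191],"travel": [-0.187,0.525,-0.02],"gripper": -0.8},{"delta_rot": [0,0,0.229],"travel": [-0.26,0.611,-0.02],"gripper": -0.8},{"delta_rot": [0,0,0.267],"travel": [-0.343,0.688,-0.02],"gripper": -0.8},{"delta_rot": [0,0,0.306],"travel": [-0.435,0.755,-0.02],"gripper": -0.8},{"delta_rot": [0,0,0.344],"travel": [-0.533,0.81,-0.02],"gripper": -0.8},{"delta_rot": [0,0,0.382],"travel": [-0.638,0.853,-0.02],"gripper": -0.8},{"delta_rot": [0,0,0.42],"travel": [-0.747,0.883,-0.02],"gripper": -0.8},{"delta_rot": [0,0,0.42],"travel": [-0.747,0.883,-0.02],"gripper": -0.8}])

```text
clock: 6.82
tool_pos: [0.6506, 0.2595, 0.132]
eef_rot: [0.796, 0.606, -0.002, 0.002]
contact_force: [-2.3, -6.8, 1.6]
opening: 0.176
```

Emit:
play_rows(commands=[{"delta_rot": [0,0,0],"travel": [0,0,0],"gripper": 0.0},{"delta_rot": [0,0,0],"travel": [0,0,0],"gripper": 0.0},{"delta_rot": [0,0,0],"travel": [0,0,0],"gripper": 0.0},{"delta_rot": [0,0,0],"travel": [0,0,-0.4],"gripper": 0.0},{"delta_rot": [0,0,0],"travel": [0,0,-0.8],"gripper": 0.0},{"delta_rot": [0,0,0],"travel": [0,0,-1],"gripper": 0.0},{"delta_rot": [0,0,0],"travel": [0,0,-1],"gripper": 0.0}])

```text
clock: 7.7
tool_pos: [0.6514, 0.2645, 0.2853]
eef_rot: [0.795, 0.607, 0.003, 0.001]
contact_force: [-0.0, 0.4, -0.4]
opening: 0.497
```

```bash
python3 - <<'E'
from mv import *
from scipy.optimize import least_squares
np.set_printoptions(suppress=True,precision=4)
for c in('scene','top'):
    s=viewer.snapshot(c); P=cloud(s,np.ones((400,640),bool))
    for l,z in(('well',.135),('pivot',.135),('push_post',.208)):
        for d in viewer.pinpoint(c,l): print(c,l,round(d['conf'],2),at_z(s,d['at'],z)[0])
    Q=P[(np.hypot(P[:,0]-.514,P[:,1]-.15)<.034)&(P[:,2]<.13)]; print(c,'hole',len(Q),np.percentile(Q[:,2],[1,10,50,90]))
    if c=='top': 
        g=cv2.GaussianBlur(cv2.cvtColor(s['color'],cv2.COLOR_RGB2GRAY),(3,3),0); save('well',s['color'][180:300,170:330],4)
        # mouth: pixels whose plane-z map drops below the collar
        Q=P[(np.hypot(P[:,0]-.514,P[:,1]-.15)<.08)&(P[:,2]>.1365)&(P[:,2]<.1395)]
        print('collar',len(Q)); 
        f=least_squares(lambda p:np.clip(p[2]-np.hypot(Q[:,0]-p[0],Q[:,1]-p[1]),0,.01)+np.clip(np.hypot(Q[:,0]-p[0],Q[:,1]-p[1])-p[3],0,.01)+.1*(p[3]-p[2]),[.514,.15,.04,.055],loss='soft_l1',f_scale=.002);print(f.x)
rows([(.5617,-.126,.25,None)])
E
```

```text
scene pivot 0.89 [0.6102 0.1202 0.135 ]
scene push_post 0.71 [0.6488 0.2653 0.208 ]Traceback (most recent call last):
  File "<stdin>", line 8, in <module>
    return _quantile_unchecked(
        a, q, axis, out, overwrite_input, method, keepdims, weights)
    return _ureduce(a,
                    func=_quantile_ureduce_func,
    ...<5 lines>...
                    overwrite_input=overwrite_input,
                    method=method)
    r = func(a, **kwargs)
    result = _quantile(arr,
                       quantiles=q,
    ...<2 lines>...
                       out=out,
                       weights=wgt)
    slices_having_nans = np.isnan(arr[-1, ...])
                                  ~~~^^^^^^^^^
IndexError: index -1 is out of bounds for axis 0 with size 0
```

The arm is swung clear, post at (0.649, 0.265). The robot hides the well, so I go over to the flask and measure the well from there.

```bash
python3 - <<'E'
from mv import *
rows([(.5617,-.126,.25,None)]); print(r.get_state()['q'].round(2))
E
```

```text
tcp [0.6486 0.2635 0.2799] yaw_y -15.28 tilt z [-0.0036 -0.0011 -1.    ] f [-0.52  0.59  0.62] open 0.497 t 7.9
travel [-2.657, 0.126, 0.204] rot [0.0, 0.0, 0.0]
[-0.57  0.75  0.26  1.21 -0.19  1.21 -0.57]
```

Emit:
play_rows(commands=[{"delta_rot": [0,0,0],"travel": [-0.4,0,0],"gripper": 0.0},{"delta_rot": [0,0,0],"travel": [-0.8,0.05,0],"gripper": 0.0},{"delta_rot": [0,0,0],"travel": [-1,0.05,0],"gripper": 0.0}])

```text
clock: 8.28
tool_pos: [0.6163, 0.112, 0.2807]
eef_rot: [0.796, 0.605, -0.002, 0.0]
contact_force: [-0.7, 0.4, 0.3]
opening: 0.499
```

Emit:
play_rows(commands=[{"delta_rot": [0,0,0],"travel": [-0.4,0,0],"gripper": 0.0},{"delta_rot": [0,0,0],"travel": [-0.8,0.05,0],"gripper": 0.0},{"delta_rot": [0,0,0],"travel": [-1,0.05,0],"gripper": 0.0}])

```text
clock: 8.65
tool_pos: [0.5834, -0.0343, 0.2807]
eef_rot: [0.796, 0.605, -0.002, 0.0]
contact_force: [-0.4, -0.2, -0.8]
opening: 0.499
```

Emit:
play_rows(commands=[{"delta_rot": [0,0,0],"travel": [-0.3,0,0],"gripper": 0.0},{"delta_rot": [0,0,0],"travel": [-0.6,0.03,0],"gripper": 0.0},{"delta_rot": [0,0,0],"travel": [-0.65,0.03,0],"gripper": 0.0},{"delta_rot": [0,0,0],"travel": [-0.65,0.03,0],"gripper": 0.0}])

```text
clock: 9.15
tool_pos: [0.5634, -0.1244, 0.281]
eef_rot: [0.795, 0.607, -0.0, -0.001]
contact_force: [0.4, 0.4, 0.2]
opening: 0.504
```

```bash
cat > w.py <<'E'
from mv import *
np.set_printoptions(suppress=True,precision=4)
def go():
  for c in('scene','top'):
    s=viewer.snapshot(c); P=cloud(s,np.ones((400,640),bool))
    for l,z in(('well',.135),('pivot',.135),('push_post',.208)):
        for d in viewer.pinpoint(c,l): print(c,l,round(d['conf'],2),at_z(s,d['at'],z)[0])
    H=np.hypot(P[:,0]-.514,P[:,1]-.15)
    Q=P[(H<.03)&(P[:,2]<.125)]; print(c,'hole',len(Q),np.percentile(Q[:,2],[1,10,50,90]) if len(Q) else '')
    # rectified plane view at z=.138, collar/mouth circle
    if c=='top':
        n=300; xs=np.linspace(.514+.09,.514-.09,n); ys=np.linspace(.15+.09,.15-.09,n)
        Y,X=np.meshgrid(ys,xs); W=np.c_[X.ravel(),Y.ravel(),np.full(n*n,.138)]
        C=(W-np.array(s['origin']))@rot(s['attitude']); C[:,1:]*=-1
        K=np.array([[s['fx'],0,s['cx']],[0,s['fy'],s['cy']],[0,0,1]])
        uv=cv2.projectPoints(C,np.zeros(3),np.zeros(3),K,np.array(s['distortion'],float))[0].reshape(n,n,2).astype(np.float32)
        im=cv2.remap(s['color'],uv[:,:,0],uv[:,:,1],cv2.INTER_LINEAR); big=cv2.resize(im,(600,600))
        cv2.circle(big,(300,300),int(.04/.18*600),(255,0,0),1); save('wellrect',big)
        g=cv2.cvtColor(im,cv2.COLOR_RGB2GRAY)
        cs=cv2.HoughCircles(cv2.GaussianBlur(g,(7,7),0),cv2.HOUGH_GRADIENT_ALT,1.5,5,param1=60,param2=.4,minRadius=55,maxRadius=100)
        if cs is not None:
            for a in cs[0][:4]: print('circ',.604-a[1]*.18/(n-1),.24-a[0]*.18/(n-1),a[2]*.18/n)
E
python3 - <<'E'
from w import *
go(); rows([(.5617,-.126,.25,None)])
E
```

```text
scene well 0.75 [0.5099 0.152  0.135 ]
scene pivot 0.95 [0.6123 0.1229 0.135 ]
scene push_post 0.87 [0.6506 0.262  0.208 ]
scene hole 0 
top well 0.61 [0.5106 0.1416 0.135 ]
top pivot 0.86 [0.6032 0.1267 0.135 ]
top push_post 0.83 [0.6522 0.2622 0.208 ]
top hole 407 [0.0205 0.0319 0.0377 0.0473]
circ 0.5118929 0.14879598 0.039973162
circ 0.50737786 0.12802675 0.045408465
circ 0.49202675 0.13073578 0.037513856
circ 0.48480263 0.13976587 0.04355543
tcp [ 0.564  -0.1242  0.2819] yaw_y -15.23 tilt z [ 0.0001  0.0003 -1.    ] f [ 0.14  0.17 -0.04] open 0.498 t 9.55
travel [-0.016, -0.011, 0.213] rot [0.0, 0.0, 0.0]
```

View pics/wellrect.png

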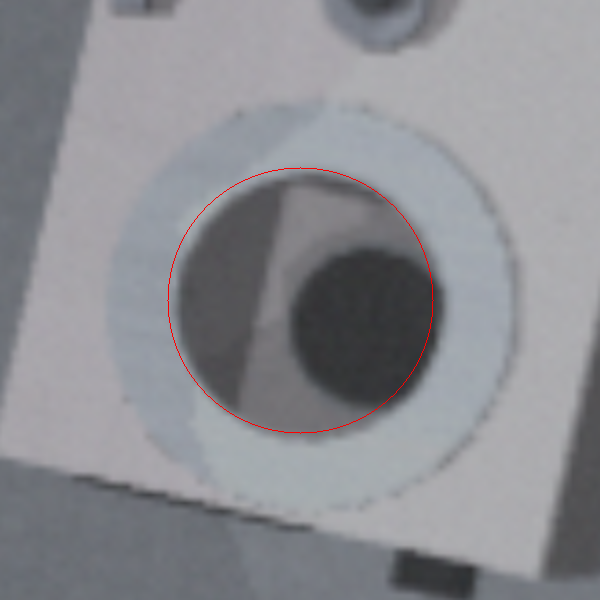

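The rectified view shows the mouth centred at about (310,306), not (300,300), so the well is at about (0.512, 0.147), unobstructed. Before lowering I check the gripper's actual tip and body heights in depth, with reported TCP z = 0.282.

```bash
python3 - <<'E'
from w import *
s=viewer.snapshot('scene'); save('grip',s['color'][40:240,200:400],3)
P=cloud(s,np.ones((400,640),bool)); D=P[:,:2]-[.564,-.124]; yy=D@[.965,-.262]; xx=D@[.262,.965]
for z in np.arange(.2,.42,.01):
    m=(abs(xx)<.06)&(abs(yy)<.12)&(P[:,2]>z)&(P[:,2]<z+.01)
    if m.sum(): print(round(z,3),m.sum(),'y',yy[m].min().round(3),yy[m].max().round(3),'x',xx[m].min().round(3),xx[m].max().round(3))
s=viewer.snapshot('top');P=cloud(s,np.ones((400,640),bool));Q=P[np.hypot(P[:,0]-.512,P[:,1]-.147)<.036]
print('seat hist',np.histogram(Q[:,2],np.arange(0,.14,.006)))
E
```

```text
0.31 14 y 0.033 0.038 x -0.01 0.01
0.32 63 y 0.034 0.039 x -0.01 0.01
0.33 57 y 0.035 0.04 x -0.009 0.01
0.34 9 y 0.037 0.04 x -0.009 0.01
0.36 45 y -0.032 -0.028 x -0.01 0.01
0.37 92 y -0.032 0.087 x -0.034 0.033
0.38 297 y -0.079 0.089 x -0.034 0.034
0.39 344 y -0.081 0.089 x -0.035 0.034
0.4 418 y -0.08 0.095 x -0.034 0.034
0.41 457 y -0.066 0.096 x -0.034 0.034
seat hist (array([  0,   0,  14,  60,  13, 125, 126, 114,  28,   0,   0,   0,   0,
         0,   0,   0,   0,   0,   0,   0,   0,   0,   0]), array([0.   , 0.006, 0.012, 0.018, 0.024, 0.03 , 0.036, 0.042, 0.048,
       0.054, 0.06 , 0.066, 0.072, 0.078, 0.084, 0.09 , 0.096, 0.102,
       0.108, 0.114, 0.12 , 0.126, 0.132, 0.138]))
```

View pics/grip.png

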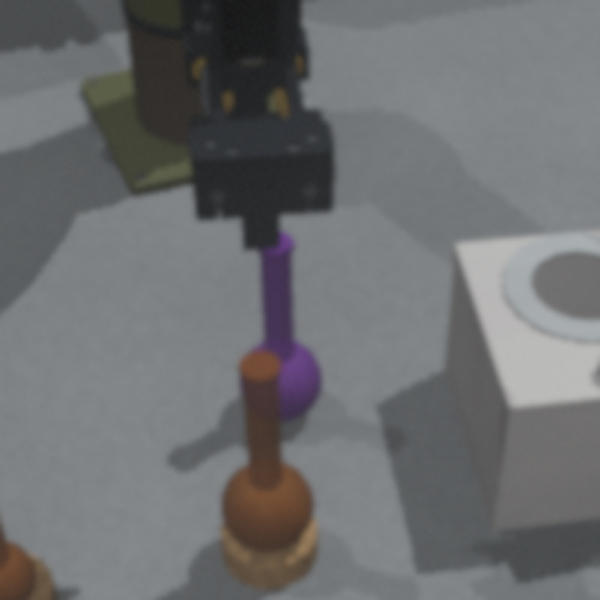

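The depth shows tips at z≈0.313 and body underside at about 0.374. So reported z + 0.031 is the true height, and xy agrees with the cameras. I'm lowering over the large flask's neck.

Emit:
play_rows(commands=[{"delta_rot": [0,0,0],"travel": [-0.015,-0.011,0.25],"gripper": 0.0},{"delta_rot": [0,0,0],"travel": [-0.015,-0.011,0.5],"gripper": 0.0},{"delta_rot": [0,0,0],"travel": [-0.015,-0.011,0.7],"gripper": 0.0},{"delta_rot": [0,0,0],"travel": [-0.015,-0.011,0.7],"gripper": 0.0}])

```text
clock: 10.15
tool_pos: [0.56, -0.1261, 0.1751]
eef_rot: [0.795, 0.607, -0.002, -0.002]
contact_force: [-0.2, 0.6, 0.8]
opening: 0.496
```

Emit:
play_rows(commands=[{"delta_rot": [0,0,0],"travel": [0,0,0.14],"gripper": 0.0},{"delta_rot": [0,0,0],"travel": [0,0,0.28],"gripper": 0.0},{"delta_rot": [0,0,0],"travel": [0,0,0.42],"gripper": 0.0},{"delta_rot": [0,0,0],"travel": [0,0,0.42],"gripper": 0.0},{"delta_rot": [0,0,0],"travel": [0,0,0.42],"gripper": 0.0}])

```text
clock: 10.78
tool_pos: [0.5628, -0.127, 0.1154]
eef_rot: [0.795, 0.607, 0.001, 0.001]
contact_force: [0.0, 0.5, -0.1]
opening: 0.5
```

Emit:
play_rows(commands=[{"delta_rot": [0,0,0],"travel": [0,0,0],"gripper": -0.3},{"delta_rot": [0,0,0],"travel": [0,0,0],"gripper": -0.55},{"delta_rot": [0,0,0],"travel": [0,0,0],"gripper": -0.7},{"delta_rot": [0,0,0],"travel": [0,0,0],"gripper": -0.7},{"delta_rot": [0,0,0],"travel": [0,0,0],"gripper": -0.7},{"delta_rot": [0,0,0],"travel": [0,0,0],"gripper": -0.7}], force=15)

```text
clock: 11.52
tool_pos: [0.5622, -0.1269, 0.1145]
eef_rot: [0.795, 0.607, 0.0, 0.001]
contact_force: [0.2, 0.3, 5.6]
opening: 0.316
```

```bash
python3 - <<'E'
from mv import *
rows([(.512,.147,.25,None)])
E
```

```text
tcp [ 0.5622 -0.1269  0.1145] yaw_y -15.31 tilt z [ 1.4e-03 -2.0e-04 -1.0e+00] f [0.21 0.34 5.64] open 0.316 t 11.53
travel [1.673, -0.804, -0.904] rot [0.0, 0.0, 0.0]
```

The opening of 27.8 mm and +5.6 N suggest the pads may be on the lip. I'll look.

```bash
python3 - <<'E'
from mv import *
s=viewer.snapshot('scene'); save('g2',s['color'][110:250,230:370],4)
P=cloud(s,np.ones((400,640),bool)); D=P[:,:2]-[.562,-.127]; yy=D@[.965,-.262]; xx=D@[.262,.965]
for z in np.arange(.03,.23,.01):
    m=(abs(xx)<.045)&(abs(yy)<.1)&(P[:,2]>z)&(P[:,2]<z+.01)
    if m.sum(): print(round(z,3),m.sum(),'y',yy[m].min().round(3),yy[m].max().round(3),'x',xx[m].min().round(3),xx[m].max().round(3))
rows([])
E
```

```text
0.03 17 y 0.014 0.037 x -0.03 0.029
0.04 48 y 0.011 0.034 x -0.029 0.032
0.05 98 y -0.018 0.036 x -0.032 0.032
0.06 155 y -0.013 0.034 x -0.032 0.034
0.07 229 y -0.021 0.03 x -0.028 0.029
0.08 140 y -0.014 0.025 x -0.019 0.021
0.09 38 y 0.003 0.013 x -0.011 0.012
0.1 37 y 0.001 0.012 x -0.01 0.013
0.11 37 y 0.004 0.013 x -0.01 0.011
0.12 32 y 0.005 0.013 x -0.01 0.011
0.13 5 y 0.01 0.013 x -0.002 0.009
0.19 19 y -0.023 -0.018 x -0.008 0.011
0.2 14 y -0.021 -0.018 x -0.008 0.011
0.21 136 y -0.022 0.087 x -0.032 0.035
0.22 201 y -0.054 0.088 x -0.034 0.035
tcp [ 0.5622 -0.1269  0.1145] yaw_y -15.31 tilt z [ 1.4e-03 -2.0e-04 -1.0e+00] f [-0.11  0.15  5.46] open 0.311 t 11.57
```

View pics/g2.png

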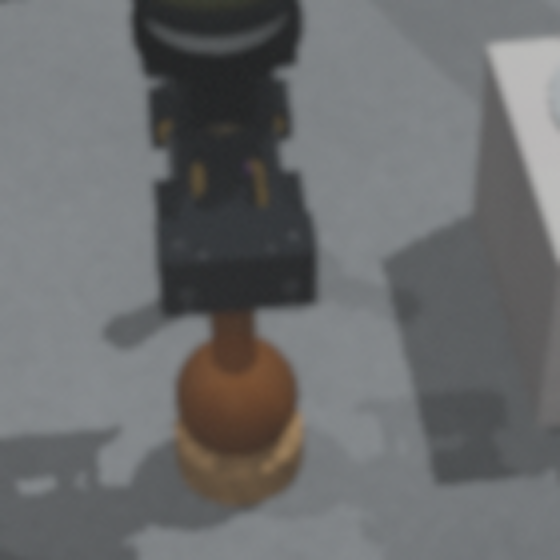

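The neck is centred between the fingers, but the pads seem to catch the 29 mm lip, since the fingers extend a little as they close. I'll open, go 7 mm lower (body still about 8 mm above the lip) and regrip.

Emit:
play_rows(commands=[{"delta_rot": [0,0,0],"travel": [0,0,0],"gripper": 0.0},{"delta_rot": [0,0,0],"travel": [0,0,0],"gripper": 0.0},{"delta_rot": [0,0,0],"travel": [0,0,0],"gripper": 0.0},{"delta_rot": [0,0,0],"travel": [0,0,0.025],"gripper": 0.0},{"delta_rot": [0,0,0],"travel": [0,0,0.047],"gripper": 0.0},{"delta_rot": [0,0,0],"travel": [0,0,0.047],"gripper": 0.0},{"delta_rot": [0,0,0],"travel": [0,0,0.047],"gripper": 0.0}])

```text
clock: 12.45
tool_pos: [0.5616, -0.1267, 0.1068]
eef_rot: [0.795, 0.607, -0.0, -0.0]
contact_force: [0.1, -0.7, -0.1]
opening: 0.501
```

Emit:
play_rows(commands=[{"delta_rot": [0,0,0],"travel": [0,0,0],"gripper": -0.3},{"delta_rot": [0,0,0],"travel": [0,0,0],"gripper": -0.4},{"delta_rot": [0,0,0],"travel": [0,0,0],"gripper": -0.6},{"delta_rot": [0,0,0],"travel": [0,0,0],"gripper": -0.6},{"delta_rot": [0,0,0],"travel": [0,0,0],"gripper": -0.6},{"delta_rot": [0,0,0],"travel": [0,0,0],"gripper": -0.6}], force=10)

```text
clock: 13.2
tool_pos: [0.5617, -0.1267, 0.1069]
eef_rot: [0.795, 0.607, 0.0, 0.0]
contact_force: [0.3, 0.2, 0.9]
opening: 0.265
```

Opening 23.3 mm: it now holds the neck. Lifting gently.

Emit:
play_rows(commands=[{"delta_rot": [0,0,0],"travel": [0,0,0],"gripper": -0.6},{"delta_rot": [0,0,0],"travel": [0,0,-0.05],"gripper": -0.6},{"delta_rot": [0,0,0],"travel": [0,0,-0.15],"gripper": -0.6},{"delta_rot": [0,0,0],"travel": [0,0,-0.3],"gripper": -0.6},{"delta_rot": [0,0,0],"travel": [0,0,-0.5],"gripper": -0.6},{"delta_rot": [0,0,0],"travel": [0,0,-0.7],"gripper": -0.6},{"delta_rot": [0,0,0],"travel": [0,0,-0.9],"gripper": -0.6},{"delta_rot": [0,0,0],"travel": [0,0,-1.0],"gripper": -0.6},{"delta_rot": [0,0,0],"travel": [0,0,-1.0],"gripper": -0.6}], force=18)

```text
clock: 14.32
tool_pos: [0.5621, -0.1268, 0.2579]
eef_rot: [0.795, 0.607, 0.001, 0.001]
contact_force: [0.5, 0.8, -1.9]
opening: 0.266
```

```bash
python3 - <<'E'
from mv import *
rows([(.512,.147,.277,None)])
E
```

```text
tcp [ 0.5621 -0.1268  0.2579] yaw_y -15.3 tilt z [ 2.2e-03 -2.0e-04 -1.0e+00] f [ 0.53  0.82 -1.94] open 0.266 t 14.32
travel [1.673, -0.803, -0.129] rot [0.0, 0.0, 0.0]
```

Emit:
play_rows(commands=[{"delta_rot": [0,0,0],"travel": [0.05,-0.02,-0.06],"gripper": -0.6},{"delta_rot": [0,0,0],"travel": [0.2,-0.1,-0.13],"gripper": -0.6},{"delta_rot": [0,0,0],"travel": [0.4,-0.2,-0.13],"gripper": -0.6},{"delta_rot": [0,0,0],"travel": [0.6,-0.3,-0.13],"gripper": -0.6},{"delta_rot": [0,0,0],"travel": [0.8,-0.4,-0.13],"gripper": -0.6},{"delta_rot": [0,0,0],"travel": [0.95,-0.46,-0.13],"gripper": -0.6}])

```text
clock: 15.08
tool_pos: [0.5313, 0.0315, 0.2756]
eef_rot: [0.794, 0.608, -0.001, -0.001]
contact_force: [-0.2, -0.3, -0.8]
opening: 0.267
```

Emit:
play_rows(commands=[{"delta_rot": [0,0,0],"travel": [0.15,-0.07,0],"gripper": -0.6},{"delta_rot": [0,0,0],"travel": [0.35,-0.17,0],"gripper": -0.6},{"delta_rot": [0,0,0],"travel": [0.55,-0.26,0],"gripper": -0.6},{"delta_rot": [0,0,0],"travel": [0.68,-0.32,0],"gripper": -0.6},{"delta_rot": [0,0,0],"travel": [0.72,-0.34,0],"gripper": -0.6},{"delta_rot": [0,0,0],"travel": [0.72,-0.34,0],"gripper": -0.6}])

```text
clock: 15.82
tool_pos: [0.5116, 0.1464, 0.276]
eef_rot: [0.795, 0.607, -0.001, -0.0]
contact_force: [-0.0, -0.4, -1.7]
opening: 0.265
```

```bash
python3 - <<'E'
from mv import *
from scipy.optimize import least_squares
np.set_printoptions(suppress=True,precision=4)
for c in('scene','top'):
    s=viewer.snapshot(c); 
    if c=='scene': save('hover',s['color'][40:220,310:490],4.4*.75)
    P=cloud(s,np.ones((400,640),bool))
    a=s['color'].reshape(-1,3).astype(int); 
    v,u=np.nonzero(s['z_map']>0); col=s['color'][v,u].astype(int)
    m=(col[:,0]>col[:,2]*1.6)&(np.hypot(P[:,0]-.512,P[:,1]-.147)<.06)&(P[:,2]>.15)
    Q=P[m]; B=Q[Q[:,2]<.258]; N=Q[(Q[:,2]>.265)&(Q[:,2]<.31)]
    if len(B)>30:
        f=least_squares(lambda p:np.linalg.norm(B-p,axis=1)-.034,[.512,.147,.22],loss='soft_l1',f_scale=.002); print(c,'ball',len(B),f.x)
    if len(N)>10:
        f=least_squares(lambda p:np.hypot(N[:,0]-p[0],N[:,1]-p[1])-.012,[.512,.147],loss='soft_l1',f_scale=.002); print(c,'neck',len(N),f.x,N[:,2].min(),N[:,2].max())
rows([(.512,.147,.2775,None)])
E
```

```text
scene ball 623 [0.5113 0.1462 0.2223]
scene neck 136 [0.512  0.1462] 0.26511023463313255 0.3085445916979497
top ball 351 [0.5117 0.1458 0.2234]
top neck 46 [0.5118 0.1458] 0.26633148780510296 0.3096634887657945
tcp [0.512  0.1452 0.2763] yaw_y -15.41 tilt z [-0.0002 -0.0009 -1.    ] f [-0.36  0.14 -0.92] open 0.267 t 15.93
travel [0.011, -0.003, -0.008] rot [0.0, 0.0, 0.0]
```

View pics/hover.png

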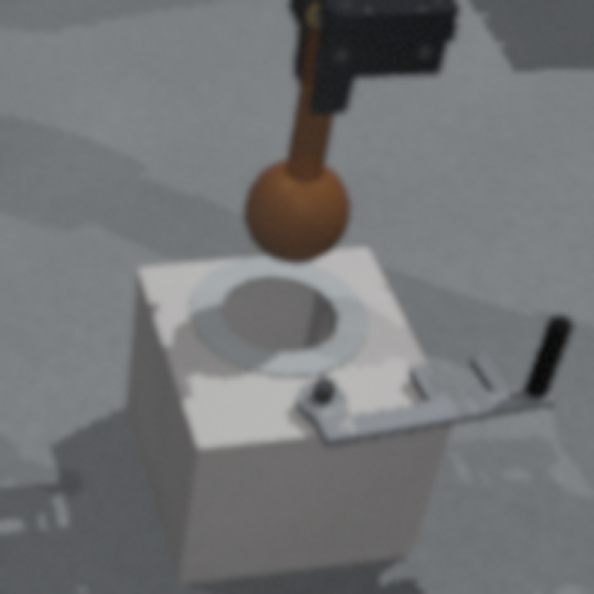

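The flask hangs upright over the mouth at (0.5117, 0.146), ball bottom at about 0.189. The picture shows the well open and the arm far to the right. Lowering with a 1 mm correction.

Emit:
play_rows(commands=[{"delta_rot": [0,0,0],"travel": [0.007,-0.001,0.03],"gripper": -0.6},{"delta_rot": [0,0,0],"travel": [0.007,-0.001,0.08],"gripper": -0.6},{"delta_rot": [0,0,0],"travel": [0.007,-0.001,0.14],"gripper": -0.6},{"delta_rot": [0,0,0],"travel": [0.007,-0.001,0.2],"gripper": -0.6},{"delta_rot": [0,0,0],"travel": [0.007,-0.001,0.27],"gripper": -0.6},{"delta_rot": [0,0,0],"travel": [0.007,-0.001,0.34],"gripper": -0.6},{"delta_rot": [0,0,0],"travel": [0.007,-0.001,0.41],"gripper": -0.6},{"delta_rot": [0,0,0],"travel": [0.007,-0.001,0.48],"gripper": -0.6},{"delta_rot": [0,0,0],"travel": [0.007,-0.001,0.55],"gripper": -0.6},{"delta_rot": [0,0,0],"travel": [0.007,-0.001,0.62],"gripper": -0.6},{"delta_rot": [0,0,0],"travel": [0.007,-0.001,0.7],"gripper": -0.6},{"delta_rot": [0,0,0],"travel": [0.007,-0.001,0.7],"gripper": -0.6}])

```text
clock: 17.42
tool_pos: [0.5114, 0.1475, 0.1704]
eef_rot: [0.795, 0.607, -0.001, -0.0]
contact_force: [-0.2, -0.6, -1.9]
opening: 0.267
```

Emit:
play_rows(commands=[{"delta_rot": [0,0,0],"travel": [0,0,0.02],"gripper": -0.6},{"delta_rot": [0,0,0],"travel": [0,0,0.04],"gripper": -0.6},{"delta_rot": [0,0,0],"travel": [0,0,0.06],"gripper": -0.6},{"delta_rot": [0,0,0],"travel": [0,0,0.06],"gripper": -0.6},{"delta_rot": [0,0,0],"travel": [0,0,0.06],"gripper": -0.6}])

```text
clock: 18.05
tool_pos: [0.5122, 0.1476, 0.1624]
eef_rot: [0.795, 0.607, 0.0, 0.0]
contact_force: [-0.4, -0.1, -1.3]
opening: 0.266
```

Emit:
play_rows(commands=[{"delta_rot": [0,0,0],"travel": [0,0,0.025],"gripper": -0.6},{"delta_rot": [0,0,0],"travel": [0,0,0.05],"gripper": -0.6},{"delta_rot": [0,0,0],"travel": [0,0,0.06],"gripper": -0.6},{"delta_rot": [0,0,0],"travel": [0,0,0.06],"gripper": -0.6}])

```text
clock: 18.55
tool_pos: [0.512, 0.1476, 0.1532]
eef_rot: [0.795, 0.607, -0.0, -0.0]
contact_force: [0.9, 0.8, -0.9]
opening: 0.265
```

Emit:
play_rows(commands=[{"delta_rot": [0,0,0],"travel": [0,0,0.01],"gripper": -0.6},{"delta_rot": [0,0,0],"travel": [0,0,0.02],"gripper": -0.6},{"delta_rot": [0,0,0],"travel": [0,0,0.02],"gripper": -0.6}])

```text
clock: 18.92
tool_pos: [0.512, 0.1476, 0.1503]
eef_rot: [0.795, 0.607, -0.0, -0.0]
contact_force: [0.1, -0.1, -1.7]
opening: 0.269
```

Emit:
play_rows(commands=[{"delta_rot": [0,0,0],"travel": [0,0,0.01],"gripper": -0.6},{"delta_rot": [0,0,0],"travel": [0,0,0.02],"gripper": -0.6},{"delta_rot": [0,0,0],"travel": [0,0,0.02],"gripper": -0.6}])

```text
clock: 19.3
tool_pos: [0.512, 0.1476, 0.1472]
eef_rot: [0.795, 0.607, -0.0, -0.0]
contact_force: [-0.1, -1.0, -1.9]
opening: 0.264
```

```bash
python3 - <<'E'
from mv import *
print([r.get_state()['contact_force'].round(1).tolist() for _ in range(3)])
E
```

```text
[[-0.1, -1.0, -1.9], [-0.1, -1.0, -1.9], [-0.1, -1.0, -1.9]]
```

Emit:
play_rows(commands=[{"delta_rot": [0,0,0],"travel": [0,0,0.01],"gripper": -0.6},{"delta_rot": [0,0,0],"travel": [0,0,0.02],"gripper": -0.6},{"delta_rot": [0,0,0],"travel": [0,0,0.02],"gripper": -0.6}])

```text
clock: 19.68
tool_pos: [0.512, 0.1476, 0.1442]
eef_rot: [0.795, 0.607, -0.0, -0.0]
contact_force: [-0.5, -1.0, -1.6]
opening: 0.268
```

Emit:
play_rows(commands=[{"delta_rot": [0,0,0],"travel": [0,0,0.01],"gripper": -0.6},{"delta_rot": [0,0,0],"travel": [0,0,0.02],"gripper": -0.6},{"delta_rot": [0,0,0],"travel": [0,0,0.02],"gripper": -0.6}])

```text
clock: 20.05
tool_pos: [0.512, 0.1476, 0.1412]
eef_rot: [0.795, 0.607, -0.0, -0.0]
contact_force: [0.1, -0.3, -1.8]
opening: 0.268
```

Emit:
play_rows(commands=[{"delta_rot": [0,0,0],"travel": [0,0,0.01],"gripper": -0.6},{"delta_rot": [0,0,0],"travel": [0,0,0.02],"gripper": -0.6},{"delta_rot": [0,0,0],"travel": [0,0,0.02],"gripper": -0.6}])

```text
clock: 20.42
tool_pos: [0.512, 0.1476, 0.1382]
eef_rot: [0.795, 0.607, -0.0, -0.0]
contact_force: [-0.3, -0.5, -2.6]
opening: 0.267
```

Emit:
play_rows(commands=[{"delta_rot": [0,0,0],"travel": [0,0,0.01],"gripper": -0.6},{"delta_rot": [0,0,0],"travel": [0,0,0.02],"gripper": -0.6},{"delta_rot": [0,0,0],"travel": [0,0,0.02],"gripper": -0.6}])

```text
clock: 20.8
tool_pos: [0.512, 0.1476, 0.1352]
eef_rot: [0.795, 0.607, -0.0, -0.0]
contact_force: [0.3, -0.1, -0.8]
opening: 0.269
```

Emit:
play_rows(commands=[{"delta_rot": [0,0,0],"travel": [0,0,0.01],"gripper": -0.6},{"delta_rot": [0,0,0],"travel": [0,0,0.01],"gripper": -0.6}])

```text
clock: 21.05
tool_pos: [0.512, 0.1476, 0.1337]
eef_rot: [0.795, 0.607, -0.0, -0.0]
contact_force: [-1.3, -0.2, -1.5]
opening: 0.268
```

Emit:
play_rows(commands=[{"delta_rot": [0,0,0],"travel": [0,0,0.01],"gripper": -0.6},{"delta_rot": [0,0,0],"travel": [0,0,0.02],"gripper": -0.6},{"delta_rot": [0,0,0],"travel": [0,0,0.02],"gripper": -0.6}])

```text
clock: 21.42
tool_pos: [0.512, 0.1476, 0.1307]
eef_rot: [0.795, 0.607, -0.0, -0.0]
contact_force: [-0.0, -0.2, -1.3]
opening: 0.265
```

Emit:
play_rows(commands=[{"delta_rot": [0,0,0],"travel": [0,0,0.01],"gripper": -0.6},{"delta_rot": [0,0,0],"travel": [0,0,0.015],"gripper": -0.6},{"delta_rot": [0,0,0],"travel": [0,0,0.015],"gripper": -0.6}])

```text
clock: 21.8
tool_pos: [0.512, 0.1476, 0.1285]
eef_rot: [0.795, 0.607, -0.0, -0.0]
contact_force: [-0.6, 0.5, -1.7]
opening: 0.267
```

Emit:
play_rows(commands=[{"delta_rot": [0,0,0],"travel": [0,0,0.01],"gripper": -0.6},{"delta_rot": [0,0,0],"travel": [0,0,0.015],"gripper": -0.6},{"delta_rot": [0,0,0],"travel": [0,0,0.015],"gripper": -0.6}])

```text
clock: 22.18
tool_pos: [0.5122, 0.1476, 0.1264]
eef_rot: [0.795, 0.607, 0.0, 0.0]
contact_force: [-1.1, -0.5, -0.6]
opening: 0.269
```

Emit:
play_rows(commands=[{"delta_rot": [0,0,0],"travel": [0,0,0.01],"gripper": -0.6},{"delta_rot": [0,0,0],"travel": [0,0,0.01],"gripper": -0.6}])

```text
clock: 22.42
tool_pos: [0.5123, 0.1476, 0.1251]
eef_rot: [0.795, 0.607, 0.0, 0.0]
contact_force: [-0.1, -0.2, 2.8]
opening: 0.262
```

```bash
python3 - <<'E'
from mv import *
F=[]
for _ in range(4):
    viewer.snapshot('top'); F.append(r.get_state()['contact_force'])
print(np.mean(F,0),np.array(F)[:,2].round(1))
E
```

```text
[-0.59838898 -0.34680397  2.8374872 ] [2.1 2.7 3.1 3.5]
```

There is contact: about 4.5 N on the seat with the flask bottom at about 0.037, inside the allowed range. I'll relax by 0.75 mm, release slowly, then rise.

Emit:
play_rows(commands=[{"delta_rot": [0,0,0],"travel": [0,0,-0.005],"gripper": -0.5},{"delta_rot": [0,0,0],"travel": [0,0,-0.005],"gripper": -0.44},{"delta_rot": [0,0,0],"travel": [0,0,-0.005],"gripper": -0.4},{"delta_rot": [0,0,0],"travel": [0,0,-0.005],"gripper": -0.2},{"delta_rot": [0,0,0],"travel": [0,0,-0.005],"gripper": 0.1},{"delta_rot": [0,0,0],"travel": [0,0,-0.005],"gripper": 0.1},{"delta_rot": [0,0,0],"travel": [0,0,-0.005],"gripper": 0.1}])

```text
clock: 23.5
tool_pos: [0.5121, 0.1477, 0.1256]
eef_rot: [0.795, 0.607, 0.0, -0.0]
contact_force: [0.6, 0.3, -0.0]
opening: 0.552
```

```bash
python3 - <<'E'
from mv import *
from scipy.optimize import least_squares
np.set_printoptions(suppress=True,precision=4)
s=viewer.snapshot('scene'); P=cloud(s,np.ones((400,640),bool)); v,u=np.nonzero(s['z_map']>0); col=s['color'][v,u].astype(int)
N=P[(col[:,0]>col[:,2]*1.6)&(np.hypot(P[:,0]-.512,P[:,1]-.147)<.06)&(P[:,2]>.14)]
f=least_squares(lambda p:np.hypot(N[:,0]-p[0],N[:,1]-p[1])-.012,[.512,.147],loss='soft_l1',f_scale=.002); print(len(N),f.x,N[:,2].max())
rows([])
E
```

```text
80 [0.5308 0.1406] 0.2556888712357138
tcp [0.5121 0.1476 0.1256] yaw_y -15.31 tilt z [-0.      0.0001 -1.    ] f [-0.61  0.49  0.35] open 0.552 t 23.55
```

Released. I rise straight up and check the flask.

Emit:
play_rows(commands=[{"delta_rot": [0,0,0],"travel": [0,0,-0.1],"gripper": 0.1},{"delta_rot": [0,0,0],"travel": [0,0,-0.3],"gripper": 0.1},{"delta_rot": [0,0,0],"travel": [0,0,-0.6],"gripper": 0.1},{"delta_rot": [0,0,0],"travel": [0,0,-1],"gripper": 0.1},{"delta_rot": [0,0,0],"travel": [0,0,-1],"gripper": 0.1}])

```text
clock: 24.18
tool_pos: [0.5154, 0.1481, 0.281]
eef_rot: [0.795, 0.606, 0.005, 0.002]
contact_force: [0.4, -0.3, -0.3]
opening: 0.551
```

```bash
python3 - <<'E'
from mv import *
from scipy.optimize import least_squares
np.set_printoptions(suppress=True,precision=4)
for c in('scene','top'):
    s=viewer.snapshot(c); P=cloud(s,np.ones((400,640),bool)); v,u=np.nonzero(s['z_map']>0); col=s['color'][v,u].astype(int)
    N=P[(col[:,0]>col[:,2]*1.6)&(np.hypot(P[:,0]-.512,P[:,1]-.147)<.06)&(P[:,2]>.14)&(P[:,2]<.225)]
    if len(N)>8:
        for lo,hi in((.14,.2),(.2,.225)):
            M=N[(N[:,2]>lo)&(N[:,2]<hi)]
            if len(M)<6: continue
            f=least_squares(lambda p:np.hypot(M[:,0]-p[0],M[:,1]-p[1])-(.012 if hi<.21 else .013),[.512,.147],loss='soft_l1',f_scale=.002); print(c,lo,len(M),f.x,M.mean(0),M[:,2].max())
    for d in viewer.pinpoint(c,'push_post'): print(d['conf'],at_z(s,d['at'],.208)[0])
rows([(.6508,.263,.2706,None)])
E
```

```text
scene 0.14 154 [0.5116 0.1442] [0.5209 0.1382 0.1697] 0.19959955927324102
scene 0.2 96 [0.5098 0.1413] [0.5161 0.1405 0.211 ] 0.21521699696720253
0.83 [0.655  0.2537 0.208 ]
top 0.14 16 [0.5109 0.1451] [0.5051 0.1387 0.1646] 0.19813782458986506
top 0.2 149 [0.5107 0.1435] [0.5106 0.1433 0.2143] 0.2197816974381004
0.77 [0.6458 0.2576 0.208 ]
0.72 [0.5164 0.1045 0.208 ]
tcp [0.511  0.1474 0.2748] yaw_y -15.3 tilt z [-0.0022 -0.0006 -1.    ] f [ 0.66 -0.01 -0.36] open 0.553 t 24.38
travel [0.989, 0.696, 0.025] rot [0.0, 0.0, 0.0]
```

The flask stands seated: lip top at about 0.213, neck at about (0.511, 0.145). Next, back to the post.

Emit:
play_rows(commands=[{"delta_rot": [0,0,0],"travel": [0.3,0.21,0.02],"gripper": 0.1},{"delta_rot": [0,0,0],"travel": [0.6,0.42,0.02],"gripper": 0.1},{"delta_rot": [0,0,0],"travel": [0.9,0.63,0.02],"gripper": 0.1},{"delta_rot": [0,0,0],"travel": [0.99,0.696,0.02],"gripper": 0.1},{"delta_rot": [0,0,0],"travel": [0.99,0.696,0.02],"gripper": 0.1},{"delta_rot": [0,0,0],"travel": [0.99,0.696,0.3],"gripper": 0.1},{"delta_rot": [0,0,0],"travel": [0.99,0.696,0.6],"gripper": 0.1},{"delta_rot": [0,0,0],"travel": [0.99,0.696,0.9],"gripper": 0.1},{"delta_rot": [0,0,0],"travel": [0.99,0.696,0.92],"gripper": 0.1},{"delta_rot": [0,0,0],"travel": [0.99,0.696,0.92],"gripper": 0.1}])

```text
clock: 25.62
tool_pos: [0.6525, 0.2628, 0.139]
eef_rot: [0.795, 0.606, 0.001, 0.0]
contact_force: [-0.1, -0.3, 0.1]
opening: 0.549
```

Emit:
play_rows(commands=[{"delta_rot": [0,0,0],"travel": [0,0,0],"gripper": -0.8},{"delta_rot": [0,0,0],"travel": [0,0,0],"gripper": -0.8},{"delta_rot": [0,0,0],"travel": [0,0,0],"gripper": -0.8},{"delta_rot": [0,0,0],"travel": [0,0,0],"gripper": -0.8},{"delta_rot": [0,0,0],"travel": [0,0,0],"gripper": -0.8}], force=5)

```text
clock: 26.25
tool_pos: [0.6523, 0.2634, 0.1381]
eef_rot: [0.795, 0.607, 0.0, 0.0]
contact_force: [0.2, -0.3, 3.7]
opening: 0.18
```

```bash
python3 - <<'E'
from mv import *
pv=np.array([.606,.128]); p=r.get_state()['tool_pos'];th0=np.arctan2(p[1]-pv[1],p[0]-pv[0]);rr=np.hypot(*(p[:2]-pv))
ex=np.array([np.cos(np.radians(-13)),np.sin(np.radians(-13))]); ey=np.array([-ex[1],ex[0]])
e=pv-.138*ex+.027*ey; the=np.arctan2(e[1]-pv[1],e[0]-pv[0]); tot=the-th0; print('r',rr,'end',e,'sweep',tot)
D=np.r_[np.arange(.12,tot-.1,.12)]
print(len(D)); k=.1406
rows([(pv[0]+(rr+(k-rr)*d/tot)*np.cos(th0+d),pv[1]+(rr+(k-rr)*d/tot)*np.sin(th0+d),p[2],-15.3+np.degrees(d)) for d in D])
E
```

```text
r 0.14309022756920034 end [0.47761061 0.18535124] sweep 1.479830570681934
11
tcp [0.6523 0.2634 0.1381] yaw_y -15.31 tilt z [ 7.e-04  3.e-04 -1.e+00] f [ 0.18 -0.27  3.71] open 0.18 t 26.25
travel [-0.001, -0.114, -0.0] rot [0.0002, -0.0002, -0.0382]
travel [-0.016, -0.228, -0.0] rot [0.0002, -0.0001, -0.0764]
travel [-0.044, -0.338, -0.0] rot [0.0002, -0.0001, -0.1146]
travel [-0.085, -0.444, -0.0] rot [0.0002, -0.0001, -0.1528]
travel [-0.139, -0.544, -0.0] rot [0.0002, -0.0001, -0.191]
travel [-0.204, -0.638, -0.0] rot [0.0002, -0.0001, -0.2292]
travel [-0.279, -0.722, -0.001] rot [0.0002, -0.0001, -0.2674]
travel [-0.364, -0.797, -0.001] rot [0.0002, -0.0001, -0.3056]
travel [-0.458, -0.861, -0.001] rot [0.0003, -0.0001, -0.3438]
travel [-0.558, -0.913, -0.001] rot [0.0003, -0.0, -0.382]
travel [-0.663, -0.953, -0.001] rot [0.0003, -0.0, -0.4202]
```

Emit:
play_rows(commands=[{"delta_rot": [0,0,-0.038],"travel": [-0.001,-0.114,-0.01],"gripper": -0.8},{"delta_rot": [0,0,-0.076],"travel": [-0.016,-0.228,-0.01],"gripper": -0.8},{"delta_rot": [0,0,-0.115],"travel": [-0.044,-0.338,-0.01],"gripper": -0.8},{"delta_rot": [0,0,-0.153],"travel": [-0.085,-0.444,-0.01],"gripper": -0.8},{"delta_rot": [0,0,-0.191],"travel": [-0.139,-0.544,-0.01],"gripper": -0.8},{"delta_rot": [0,0,-0.229],"travel": [-0.204,-0.638,-0.01],"gripper": -0.8},{"delta_rot": [0,0,-0.267],"travel": [-0.279,-0.722,-0.01],"gripper": -0.8},{"delta_rot": [0,0,-0.306],"travel": [-0.364,-0.797,-0.01],"gripper": -0.8},{"delta_rot": [0,0,-0.306],"travel": [-0.364,-0.797,-0.01],"gripper": -0.8}])

```text
clock: 27.38
tool_pos: [0.519, 0.2433, 0.1384]
eef_rot: [0.423, 0.906, -0.001, -0.002]
contact_force: [-3.0, 3.7, -3.5]
opening: 0.178
```

```bash
python3 - <<'E'
from mv import *
pv=np.array([.606,.128]); p=r.get_state()['tool_pos'];th0=np.arctan2(p[1]-pv[1],p[0]-pv[0]);rr=np.hypot(*(p[:2]-pv))
e=np.array([.4776,.1854]); tot=np.arctan2(e[1]-pv[1],e[0]-pv[0])-th0; print('r',rr,'sweep',tot)
D=np.r_[np.arange(.06,tot,.06),tot,tot+.02]
rows([(pv[0]+.1408*np.cos(th0+d),pv[1]+.1408*np.sin(th0+d),p[2],39.7+np.degrees(d)) for d in D])
s=viewer.snapshot('scene'); save('swing',s['color'][60:220,320:500],4)
E
```

```text
r 0.14442944183857317 sweep 0.5035723097568514
tcp [0.519  0.2433 0.1384] yaw_y 39.9 tilt z [-0.005   0.0011 -1.    ] f [-2.95  3.69 -3.51] open 0.178 t 27.38
travel [-0.023, -0.057, 0.0] rot [-0.001, -0.0013, -0.018]
travel [-0.025, -0.114, 0.0] rot [-0.0009, -0.0013, -0.0371]
travel [-0.031, -0.17, 0.0] rot [-0.0009, -0.0014, -0.0562]
travel [-0.04, -0.225, 0.001] rot [-0.0008, -0.0014, -0.0753]
travel [-0.052, -0.28, 0.001] rot [-0.0008, -0.0014, -0.0944]
travel [-0.068, -0.334, 0.001] rot [-0.0008, -0.0014, -0.1135]
travel [-0.087, -0.388, 0.001] rot [-0.0007, -0.0015, -0.1326]
travel [-0.109, -0.439, 0.001] rot [-0.0007, -0.0015, -0.1517]
travel [-0.118, -0.459, 0.001] rot [-0.0007, -0.0015, -0.1592]
travel [-0.127, -0.476, 0.001] rot [-0.0006, -0.0015, -0.1655]
```

View pics/swing.png

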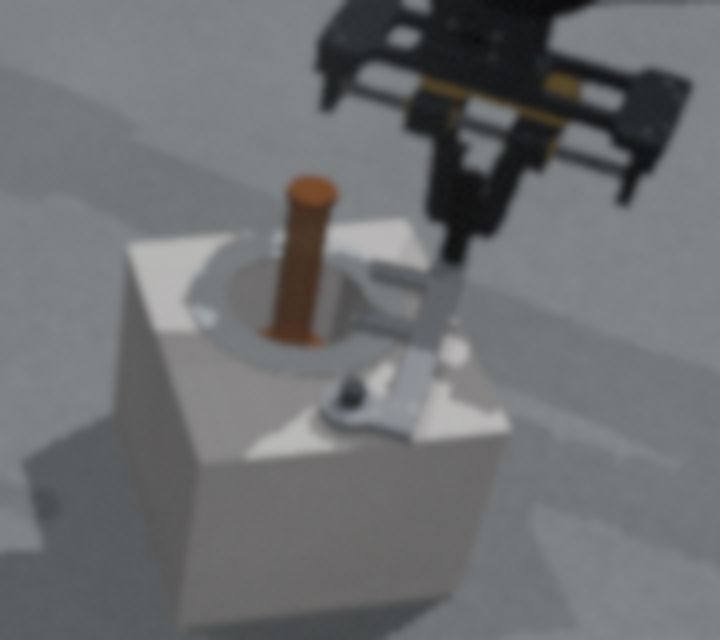

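The picture shows the flask upright in the well (neck at about (300,260) in the crop) and the arm's prongs approaching to straddle the neck. Continuing slowly.

Emit:
play_rows(commands=[{"delta_rot": [0,0,-0.018],"travel": [-0.012,-0.057,0],"gripper": -0.8},{"delta_rot": [0,0,-0.037],"travel": [-0.02,-0.114,0],"gripper": -0.8},{"delta_rot": [0,0,-0.056],"travel": [-0.03,-0.17,0],"gripper": -0.8},{"delta_rot": [0,0,-0.075],"travel": [-0.04,-0.225,0],"gripper": -0.8},{"delta_rot": [0,0,-0.094],"travel": [-0.052,-0.28,0],"gripper": -0.8},{"delta_rot": [0,0,-0.113],"travel": [-0.068,-0.334,0],"gripper": -0.8},{"delta_rot": [0,0,-0.132],"travel": [-0.087,-0.388,0],"gripper": -0.8},{"delta_rot": [0,0,-0.132],"travel": [-0.087,-0.388,0],"gripper": -0.8}])

```text
clock: 28.42
tool_pos: [0.4826, 0.1954, 0.1387]
eef_rot: [0.228, 0.974, -0.001, -0.003]
contact_force: [-5.7, 3.0, 1.5]
opening: 0.179
```

```bash
cat > k.py <<'E'
from mv import *
pv=np.array([.606,.128]); p=r.get_state()['tool_pos'];th0=np.arctan2(p[1]-pv[1],p[0]-pv[0]);rr=np.hypot(*(p[:2]-pv))
e=np.array([.4776,.1854]); tot=np.arctan2(e[1]-pv[1],e[0]-pv[0])-th0; print('r',rr,'sweep',tot)
D=np.r_[np.arange(.03,tot,.03),tot,tot+.02]
rows([(pv[0]+rr*np.cos(th0+d),pv[1]+rr*np.sin(th0+d),p[2],None) for d in D])
E
python3 k.py
```

```text
r 0.14056745185709021 sweep 0.07960898371693448
tcp [0.4826 0.1954 0.1387] yaw_y 63.61 tilt z [-5.3e-03 -1.0e-04 -1.0e+00] f [-5.69  2.96  1.55] open 0.179 t 28.43
travel [0.001, -0.028, 0.0] rot [0.0, 0.0, 0.0]
travel [0.001, -0.056, 0.0] rot [0.0, 0.0, 0.0]
travel [-0.0, -0.075, 0.0] rot [0.0, 0.0, 0.0]
travel [-0.001, -0.093, 0.0] rot [0.0, 0.0, 0.0]
```

Emit:
play_rows(commands=[{"delta_rot": [0,0,0],"travel": [0,-0.02,0],"gripper": -0.8},{"delta_rot": [0,0,0],"travel": [0,-0.04,0],"gripper": -0.8},{"delta_rot": [0,0,0],"travel": [0,-0.06,0],"gripper": -0.8},{"delta_rot": [0,0,0],"travel": [0,-0.06,0],"gripper": -0.8}])

```text
clock: 28.92
tool_pos: [0.479, 0.1875, 0.1387]
eef_rot: [0.228, 0.974, -0.001, -0.002]
contact_force: [-6.4, 1.1, 2.0]
opening: 0.177
```

```bash
python3 k.py
```

```text
r 0.14021527235115247 sweep 0.017785630569638222
tcp [0.479  0.1875 0.1387] yaw_y 63.59 tilt z [-4.8e-03 -2.0e-04 -1.0e+00] f [-6.39  1.11  1.98] open 0.177 t 28.93
travel [-0.001, -0.017, 0.0] rot [0.0, 0.0, 0.0]
travel [-0.001, -0.035, 0.0] rot [0.0, 0.0, 0.0]
```

Emit:
play_rows(commands=[{"delta_rot": [0,0,0],"travel": [0.015,-0.01,0],"gripper": -0.8},{"delta_rot": [0,0,0],"travel": [0.015,-0.02,0],"gripper": -0.8},{"delta_rot": [0,0,0],"travel": [0.015,-0.02,0],"gripper": -0.8}])

```text
clock: 29.3
tool_pos: [0.4779, 0.1849, 0.1388]
eef_rot: [0.229, 0.973, -0.0, -0.001]
contact_force: [-3.3, 0.9, -2.8]
opening: 0.177
```

Emit:
play_rows(commands=[{"delta_rot": [0,0,0],"travel": [0,-0.008,0],"gripper": -0.8},{"delta_rot": [0,0,0],"travel": [0,-0.008,0],"gripper": -0.8}])

```text
clock: 29.55
tool_pos: [0.4776, 0.1839, 0.1389]
eef_rot: [0.229, 0.973, -0.0, -0.0]
contact_force: [-2.5, 2.0, -5.5]
opening: 0.179
```

```bash
python3 k.py
```

```text
r 0.1400701005514365 sweep -0.009864632455922617
tcp [0.4776 0.1839 0.1389] yaw_y 63.53 tilt z [-9.e-04 -3.e-04 -1.e+00] f [-2.45  2.01 -5.52] open 0.179 t 29.55
travel [0.0, 0.009, -0.0] rot [0.0, 0.0, 0.0]
travel [-0.001, -0.009, 0.0] rot [0.0, 0.0, 0.0]
```

Emit:
play_rows(commands=[{"delta_rot": [0,0,0],"travel": [0.005,-0.008,0.008],"gripper": -0.8},{"delta_rot": [0,0,0],"travel": [0.005,-0.012,0.008],"gripper": -0.8},{"delta_rot": [0,0,0],"travel": [0.005,-0.012,0.008],"gripper": -0.8}])

```text
clock: 29.92
tool_pos: [0.4774, 0.1832, 0.1386]
eef_rot: [0.229, 0.973, 0.001, 0.001]
contact_force: [-1.3, 1.8, 6.3]
opening: 0.174
```

```bash
python3 k.py
```

```text
r 0.1399639001969607 sweep -0.015280280426243742
tcp [0.4774 0.1832 0.1386] yaw_y 63.53 tilt z [ 2.e-03  9.e-04 -1.e+00] f [-1.35  1.85  6.28] open 0.174 t 29.93
travel [0.001, 0.014, 0.0] rot [0.0, 0.0, 0.0]
travel [-0.0, -0.004, -0.0] rot [0.0, 0.0, 0.0]
```

Emit:
play_rows(commands=[{"delta_rot": [0,0,0],"travel": [0,-0.01,-0.004],"gripper": -0.8},{"delta_rot": [0,0,0],"travel": [0,-0.015,-0.004],"gripper": -0.8},{"delta_rot": [0,0,0],"travel": [0,-0.015,-0.004],"gripper": -0.8}])

```text
clock: 30.3
tool_pos: [0.4769, 0.1822, 0.1387]
eef_rot: [0.229, 0.974, 0.002, 0.001]
contact_force: [1.5, 4.1, -1.0]
opening: 0.178
```

```bash
python3 k.py
```

```text
r 0.14003513047818375 sweep -0.022759480203228044
tcp [0.4769 0.1822 0.1387] yaw_y 63.56 tilt z [ 0.0027  0.0025 -1.    ] f [ 1.51  4.1  -0.97] open 0.178 t 30.3
travel [0.001, 0.021, 0.0] rot [0.0, 0.0, 0.0]
travel [0.0, 0.003, 0.0] rot [0.0, 0.0, 0.0]
```

Emit:
play_rows(commands=[{"delta_rot": [0,0,0],"travel": [0,-0.01,0],"gripper": -0.8},{"delta_rot": [0,0,0],"travel": [0,-0.01,0],"gripper": -0.8},{"delta_rot": [0,0,0],"travel": [0,-0.01,0],"gripper": -0.8}])

```text
clock: 30.68
tool_pos: [0.4769, 0.1823, 0.1388]
eef_rot: [0.228, 0.974, 0.003, 0.002]
contact_force: [3.6, 7.5, -3.7]
opening: 0.18
```

```bash
python3 k.py
```

```text
r 0.1400464485257005 sweep -0.022463445712844532
tcp [0.4769 0.1823 0.1388] yaw_y 63.61 tilt z [ 0.0042  0.0045 -1.    ] f [ 3.55  7.54 -3.67] open 0.18 t 30.68
travel [0.001, 0.021, 0.0] rot [0.0, 0.0, 0.0]
travel [0.0, 0.002, 0.0] rot [0.0, 0.0, 0.0]
```

It's at a hard stop: no motion, and 8 N tangential. I'll ease the load, open and rise.

Emit:
play_rows(commands=[{"delta_rot": [0,0,0],"travel": [0,0.01,0],"gripper": -0.8},{"delta_rot": [0,0,0],"travel": [0,0.01,0],"gripper": -0.2},{"delta_rot": [0,0,0],"travel": [0,0.01,0],"gripper": -0.2},{"delta_rot": [0,0,0],"travel": [0,0.01,0],"gripper": -0.2},{"delta_rot": [0,0,0],"travel": [0,0.01,-0.15],"gripper": -0.2},{"delta_rot": [0,0,0],"travel": [0,0.01,-0.4],"gripper": -0.2},{"delta_rot": [0,0,0],"travel": [0,0.01,-0.7],"gripper": -0.2},{"delta_rot": [0,0,0],"travel": [0,0.01,-1],"gripper": -0.2},{"delta_rot": [0,0,0],"travel": [0,0.01,-1],"gripper": -0.2}])

```text
clock: 31.8
tool_pos: [0.4773, 0.1814, 0.2916]
eef_rot: [0.229, 0.973, 0.002, 0.003]
contact_force: [0.1, -0.9, -0.3]
opening: 0.402
```

Emit:
play_rows(commands=[{"delta_rot": [0,0,0],"travel": [0.3,0.3,0],"gripper": -0.2},{"delta_rot": [0,0,0],"travel": [0.6,0.6,0],"gripper": -0.2},{"delta_rot": [0,0,0],"travel": [0.7,0.9,0],"gripper": -0.2},{"delta_rot": [0,0,0],"travel": [0.7,1,0],"gripper": -0.2},{"delta_rot": [0,0,0],"travel": [0.7,1,0],"gripper": -0.2}])

```text
clock: 32.42
tool_pos: [0.4476, 0.362, 0.2867]
eef_rot: [0.228, 0.974, -0.001, -0.001]
contact_force: [1.1, -1.3, -0.6]
opening: 0.402
```

```bash
python3 - <<'E'
from mv import *
np.set_printoptions(suppress=True,precision=4)
for c in('scene','top'):
    s=viewer.snapshot(c)
    save('end_'+c,s['color'][70:210,330:470] if c=='scene' else s['color'][170:310,170:310],4)
    P=cloud(s,np.ones((400,640),bool)); v,u=np.nonzero(s['z_map']>0); col=s['color'][v,u].astype(int)
    N=P[(col[:,0]>col[:,2]*1.6)&(np.hypot(P[:,0]-.512,P[:,1]-.147)<.06)&(P[:,2]>.15)]
    print(c,'lip',N[N[:,2]>.2].mean(0),N[:,2].max())
    for l,z in(('push_post',.208),('pivot',.135)):
        for d in viewer.pinpoint(c,l): print(l,d['conf'],at_z(s,d['at'],z)[0])
    Q=P[(np.hypot(P[:,0]-.477,P[:,1]-.183)<.03)&(P[:,2]>.2)&(P[:,2]<.215)]; print('post top',len(Q),Q.mean(0))
a=cv2.imread('pics/end_scene.png');b=cv2.imread('pics/end_top.png');cv2.imwrite('pics/end.png',cv2.resize(np.hstack([a,b]),(800,400)))
rows([])
E
```

```text
scene lip [0.5168 0.1416 0.2108] 0.21565597854642204
push_post 0.96 [0.4785 0.1867 0.208 ]
post top 40 [0.4787 0.1812 0.205 ]
top lip [0.5105 0.1431 0.2144] 0.21895552904273796
push_post 0.67 [0.4773 0.1785 0.208 ]
post top 49 [0.4759 0.1813 0.2072]
tcp [0.4485 0.3607 0.2885] yaw_y 63.45 tilt z [-0.0001 -0.0007 -1.    ] f [-0.92  0.91  0.4 ] open 0.399 t 32.73
```

View pics/end.png

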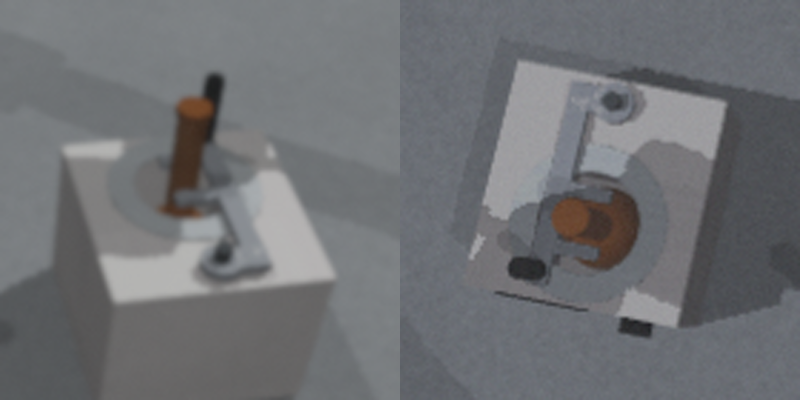

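The final picture shows both prongs straddling the neck and the arm lying along the block's -x. The post is at (0.4765, 0.182) against an expected (0.476, 0.183). Handing in.

```bash
python3 -c "
from plant import r
print(r.finish_job())"
```

```text
the job is handed in; nothing more can be done
None
```

The larger amber flask is seated in the heating well and released, and the hold-down arm is back at its stop with the slot around the flask's neck. I handed the job in at about 33 s of the 72 s allowed.

- **Swinging clear:** I pinched the arm's post and swung it to about 1.45 rad, so the well was open.
- **Seating the flask:** I gripped it by the neck and lowered it about 2–3 mm at a time near the bottom. It met the seat with its bottom about 37 mm above the table, at roughly 4.5 N. I eased off 0.75 mm before letting go.
- **Swinging back:** I pushed the arm until it stopped moving, at about 8 N against its stop.

**Last checks:**
- The post was at (0.4765, 0.182), within about 1 mm of the fully-back position.
- The last picture shows both prongs around the neck and the flask standing.
- The lip top is at about 0.215 m, as expected. It sits about 4 mm off the well's axis, so the flask may lean slightly.
- I did not measure the other things again at the end, but no move was made near them.

**What disagreed or failed along the way:**
- **Tool height:** it read about 31 mm lower than the tips seen in depth, so my first pinch at the post closed above it.
- **First grip:** it caught the flask's lip with about 5.5 N of vertical force while the flask was still in its ring. I reopened and gripped 7 mm lower.
- **Repeated descent:** on the second try at the post I sent the lowering step twice, so the tool went 28 mm further down than intended. It touched nothing.

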